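# Clear the flooring samples out of a lever arch file

### The job

The client has chosen, so clear the flooring samples away: lift the lever of the open lever arch file so that its rings spring open, take off every sample strip, and lay them in the sorting tray, one strip lying flat in each pocket; the strips lying loose on the file's cover go in the tray as well. When the rings are empty and all strips are put away, press the lever fully down again so that the rings are locked shut, and do not knock the pen pot or the stapler about.

Things in the scene. Friction and masses are not known exactly. Their poses are not given: they have to be found in the camera images.
- file: a lever arch file (A5), fixed, lying wide open, 256 along its spine (x); origin on the desk midway between its two ring posts; +x away from the lever's handle, +y from the posts to spine and front cover. Back cover: y -112 to +82, top at z = 5; spine and front cover: y +82 to +345, top at z = 3. When open, the ring arches lean back over the spine side (to y = +82, z = 75), clear of the posts.
- post_near (a point): top of the upright ring post nearer to the lever, 6 thick, at file x = -40, y = 0, 41 above the desk (36 above the back cover). With the rings shut, a round steel arch from the spine side (highest at z = 61) meets it here and locks the strips in.
- post_far (a point): top of the other ring post, alike, at file x = +40, y = 0.
- ring_lever (a joint): the ring lever's angle, rad: 0 = fully down, rings locked shut; 0.95 = fully up, rings open. Over-centre spring: lift it past about 0.2 (about 4 N at the handle), then it springs up by itself to 0.95 and stays; pressing down takes up to about 9 N at the handle, and below about 0.15 it snaps down and stays. It turns about the y axis of lever_hinge.
- lever_grip (a point): centre of the lever's black plastic handle, 26 along the lever, 16 wide (along the hinge line), 10 thick; with the lever down it is 36 above the desk with 26 free underneath; 55 from the hinge line. It moves with the lever; its y runs along the hinge line, its x from the handle towards the hinge (level when the lever is down).
- lever_hinge (a point): middle of the lever's hinge line, 22 above the desk, fixed to the file, axes as the file's; the hinge line is y. With the lever down the handle's centre lies 53 towards -x and 14 higher; lifted, it swings up and over towards +x until it is 19 towards -x and 51 higher.
- tray: a low dark wooden sorting tray, fixed to the desk, 276 by 126, with six open-topped pockets side by side along its x axis; origin under its centre on the desk, z up. Floor at z = 4, pocket walls 3 thick with tops at z = 14.
- pocket_1 (a point): centre of the floor of a tray pocket, 42.5 wide (x) by 120 long (y), 10 deep; a strip fits flat, its length along y, either way round; pockets are 45.5 apart, numbered along the tray's x.
- pocket_2 (a point): centre of the floor of a tray pocket, 42.5 wide (x) by 120 long (y), 10 deep; a strip fits flat, its length along y, either way round; pockets are 45.5 apart, numbered along the tray's x.
- pocket_3 (a point): centre of the floor of a tray pocket, 42.5 wide (x) by 120 long (y), 10 deep; a strip fits flat, its length along y, either way round; pockets are 45.5 apart, numbered along the tray's x.
- pocket_4 (a point): centre of the floor of a tray pocket, 42.5 wide (x) by 120 long (y), 10 deep; a strip fits flat, its length along y, either way round; pockets are 45.5 apart, numbered along the tray's x.
- pocket_5 (a point): centre of the floor of a tray pocket, 42.5 wide (x) by 120 long (y), 10 deep; a strip fits flat, its length along y, either way round; pockets are 45.5 apart, numbered along the tray's x.
- pocket_6 (a point): centre of the floor of a tray pocket, 42.5 wide (x) by 120 long (y), 10 deep; a strip fits flat, its length along y, either way round; pockets are 45.5 apart, numbered along the tray's x.
- sample_1_mid (a point): a flooring sample strip, 112 long, 36 wide, 8 thick, 25 to 50 g, with a 15 mm hole, hole centre 14 from one end; the point is the strip's centre, half-way up; x runs across its width, +y along its length to the holed end (hole centre 42 from here), z through its thickness. Starts on the near ring post of the file, lying flat on the back cover.
- sample_2_mid (a point): a flooring sample strip, 112 long, 36 wide, 8 thick, 25 to 50 g, with a 15 mm hole, hole centre 14 from one end; the point is the strip's centre, half-way up; x runs across its width, +y along its length to the holed end (hole centre 42 from here), z through its thickness. Starts on the far ring post, lying flat on the back cover.
- sample_3_mid (a point): a flooring sample strip, 112 long, 36 wide, 8 thick, 25 to 50 g, with a 15 mm hole, hole centre 14 from one end; the point is the strip's centre, half-way up; x runs across its width, +y along its length to the holed end (hole centre 42 from here), z through its thickness. If present, starts on the near ring post, on top of sample_1.
- sample_4_mid (a point): a flooring sample strip, 112 long, 36 wide, 8 thick, 25 to 50 g, with a 15 mm hole, hole centre 14 from one end; the point is the strip's centre, half-way up; x runs across its width, +y along its length to the holed end (hole centre 42 from here), z through its thickness. If present, starts on the far ring post, on top of sample_2.
- sample_5_mid (a point): a flooring sample strip, 112 long, 36 wide, 8 thick, 25 to 50 g, with a 15 mm hole, hole centre 14 from one end; the point is the strip's centre, half-way up; x runs across its width, +y along its length to the holed end (hole centre 42 from here), z through its thickness. If present, starts loose, lying on the file's spine and front cover.
- sample_6_mid (a point): a flooring sample strip, 112 long, 36 wide, 8 thick, 25 to 50 g, with a 15 mm hole, hole centre 14 from one end; the point is the strip's centre, half-way up; x runs across its width, +y along its length to the holed end (hole centre 42 from here), z through its thickness. If present, starts loose, lying on the file's spine and front cover.
- pen_pot: a dark round pen pot with pens, 80 across, 147 high over the pens, standing at the back of the desk; origin under its centre. Not part of the job.
- stapler: a stapler, 34 by 119 by 45, at the back of the desk; origin under its centre. Not part of the job.

How it is judged:
By the outcome, as a careful person would: the job done as asked, in the order asked, and still so for the second after the job is handed in, with the robot touching nothing.
Of sample_3, sample_4, sample_5, sample_6 only 2 to 4 are there at a start; the rules pass over those that are not, and their reading is None.
At some moment in a run one of sample_5, sample_6 may be knocked a few centimetres aside while the robot is not near it.
Once in a run the grip may slacken for a moment while it holds something.
It also fails if it takes over 208 s, if anything falls off the work surface, if the arm or the gripper's body presses on something with over 40 N, if the wrist force passes 120 N, or if a joint passes its speed limit or range.

### The arm

A 6-joint arm with a two-finger parallel gripper is mounted at the origin on a cart in front of the work surface, level with it; the furniture and walls round the work are solid. World frame = base frame: x ahead of the robot, y to its left, z up, the work surface at z = 0. Lengths are in m, angles in rad, forces in N, time in s.
With the tool pointing down it reaches from about 0.325 to 0.75 m from the base axis. Payload 7.6 kg.
Tool frame: the origin (TCP) lies at the very end of the fingers, on their centre line; the grasp point (between the pads) lies 19 mm behind it; z points along the fingers, y is the line along which they close (so a half turn about z gives the same grasp; the last joint's range is limited). The gripper opens to 85 mm and grips with 20 to 120 N. Pads are 22 mm wide; open, the fingers measure 114 mm over their backs; the gripper's body (76 mm by 85 mm) begins 54 mm behind the grasp point. The pads swing forward as they close: fully open they stand 13 mm farther back than shut.
Start: joints at [-0.07, 0.052, 1.401, -0, 1.689, -0.07], TCP at [0.525, 0, 0.192] pointing down, gripper open.
Joint ranges: [-2.9, 2.9], [-0.91, 2.17], [0.12, 2.37], [-1.06, 4.2], [0.26, 2.73], [-2.93, 2.93]. Speed limits (rad/s): [2.57, 2.57, 3.01, 3.14, 3.14, 3.14].

### API

Orientations are given as a unit quaternion [w, x, y, z].
In Python, from station import robot gives the robot as it stands.
- The arm moves only by the tool step_arm, never from a script. Its argument "moves" is a list of rows, each a list of 7 numbers: the shift along the tool's x, y, z normalised to -1 to 1, where 1 is 0.2 m, then the turn, a rotation vector about the tool's x, y, z normalised to -1 to 1, where 1 is pi rad, then the opening, from -1 (shut) to 1 (fully open). In form: [[x, y, z, wx, wy, wz, jaw], ...]. A call has 1 to 10 rows; each row shifts and turns the commanded pose from where the row before left it, along the tool's axes as they then stand; what a row does not reach is not made up. A row lasts 1/8 s, in which the tool goes at most 62.5 mm and 10.7 degrees, less where a joint would pass 70% of its speed; a pose out of reach is approached as far as the arm can. A call with a number of a shift or a turn outside -1 to 1 is refused whole. A call with a gripper value outside its range is refused whole. The fingers move at their own pace and stop on an object; "force" is the grip in N (left out, the last holds). Time passes only in rows, so rows that do not move let the fingers close. It gives the time, the measured TCP pose, the force, the opening and the grip force at its end, in the units of the state.
- robot.read_state(): the state, without advancing time (a new reading comes with each control period).
- robot.camera(name): name is "scene" or "side" or "wrist"; returns a dict with "color" (400x640x3 uint8, blue, green, red), "fovy" (degrees; the focal length in pixels is half the picture's height over the tangent of half this angle, whatever the lens; pixels are square), "cx", "cy" (the principal point, pixels), "k1" (the pictures are not rectified: a ray, as slopes to the right and down, at radius r is drawn at 1 + k1 r^2 times it, then the intrinsics apply), "R" (3x3) and "t" (3): a world point X has camera coordinates R X + t. Camera axes: x right, y down, z forward; pixel columns grow to the right and rows downward; lengths in m; the calibration is good to about 2 mm. A picture is of the moment at which its call begins. There is no depth.
- robot.job_done(): hands the job in; it is judged then, once.
The state is a dict: "time": time; "q": joint angles; "joint_velocities": joint speeds; "joint_torque": joint torques, N m; "position": TCP position; "orientation": TCP orientation; "wrist_force": force on the tool from outside, world axes, zero at the start; "torque": the same for the moment, N m; "finger_gap": opening from 0.0 (shut) to 1.0 (fully open); "finger_force": force on a finger pad.
Only numpy, scipy, OpenCV 4.12 (cv2) and the standard library are available. Lean on these libraries where they do the work, as an engineer would, in place of code of your own. Each camera call takes 0.05 s, during which the arm holds its last target. There are 200 camera calls.

## Working session

There is one attempt and no reset: what is moved stays moved. The work goes in short steps, Python scripts to look and compute and a tool call to move; the robot and the scene stay as the last step left them, time stands still between calls to the robot, and variables do not carry over. Pictures are saved under pics/ and viewed, at most 14 in all, crops included, and the job is handed in when it is done.

Besides the shell and the picture viewer there is one more tool, called after ">>>" by a JSON object that holds its "name" and its "arguments", one argument or row to a line. step_arm: Moves the arm, as the interface text tells. Its arguments: {"type":"object","properties":{"moves":{"type":"array","items":{"type":"array","items":{"type":"number","minimum":-1,"maximum":1}}},"force":{"type":"number"}},"required":["moves"]}

```bash
ls; mkdir -p pics
cat > h.py <<'E'
import numpy as np, cv2
from station import robot
def cam(n):
    return robot.camera(n)
def K(c):
    f=200/np.tan(np.radians(c['fovy'])/2); return f
def ray(c,u,v):
    f=K(c); d=np.array([(u-c['cx'])/f,(v-c['cy'])/f]); p=d.copy()
    for _ in range(30): p=d/(1+c['k1']*(p@p))
    R=np.array(c['R']); t=np.array(c['t'])
    return -R.T@t, R.T@np.array([p[0],p[1],1.])
def onz(c,u,v,z):
    o,d=ray(c,u,v); return o+d*(z-o[2])/d[2]
def proj(c,X):
    q=np.array(c['R'])@np.array(X,float)+np.array(c['t']); p=q[:2]/q[2]
    p=p*(1+c['k1']*(p@p)); return p*K(c)+[c['cx'],c['cy']]
E
python3 - <<'E'
from h import *
import pickle
for n in ['scene','side','wrist']:
    c=cam(n); pickle.dump(c,open(f'{n}0.pkl','wb')); cv2.imwrite(f'pics/{n}0.png',c['color'])
    R=np.array(c['R']);print(n,c['fovy'],c['k1'],(-R.T@np.array(c['t'])).round(3),R[2].round(2))
s=robot.read_state();print(s)
E
```

```text
pics
scene 48.92799558103173 -0.011209627762249576 [-0.061 -0.599  0.623] [ 0.58  0.65 -0.48]
side 52.935122815490026 -0.00749402723941147 [0.635 0.842 0.547] [-0.05 -0.81 -0.59]
wrist 60.5819075921313 -0.07429675267972508 [0.524 0.085 0.374] [-0.   -0.32 -0.95]
{'time': 0.15, 'q': array([-7.03021280e-02,  5.26958432e-02,  1.40147631e+00, -5.27843803e-06,
        1.68857664e+00, -7.02684091e-02]), 'joint_velocities': array([-9.18501105e-04, -8.09063388e-04, -2.46821939e-03, -9.44877797e-05,
       -1.36377511e-04,  4.15251065e-04]), 'joint_torque': array([ 9.01752592e-04, -3.81951857e+01, -3.60423374e+01, -3.57651027e-05,
        4.66565543e-03,  6.07237575e-05]), 'position': array([5.24738403e-01, 3.85716391e-05, 1.90971619e-01]), 'orientation': array([-4.34735489e-04,  7.07118803e-01,  7.07094523e-01, -3.81021200e-04]), 'wrist_force': array([0.81830925, 0.29372757, 0.09751333]), 'torque': array([-0.00570105,  0.04530649,  0.03889403]), 'finger_force': 0.0, 'finger_gap': 1.0026607833477874}
```

View pics/scene0.png

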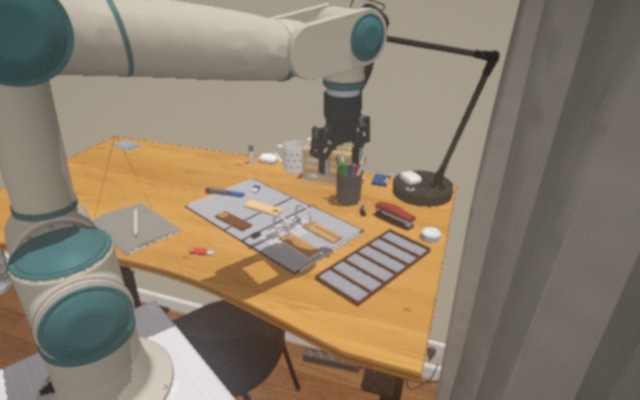

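View pics/side0.png

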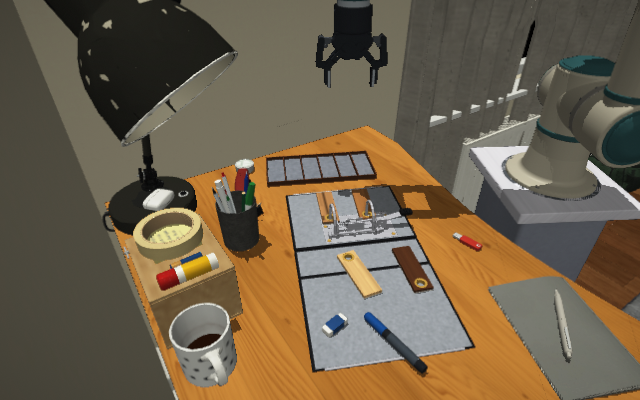

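View pics/wrist0.png

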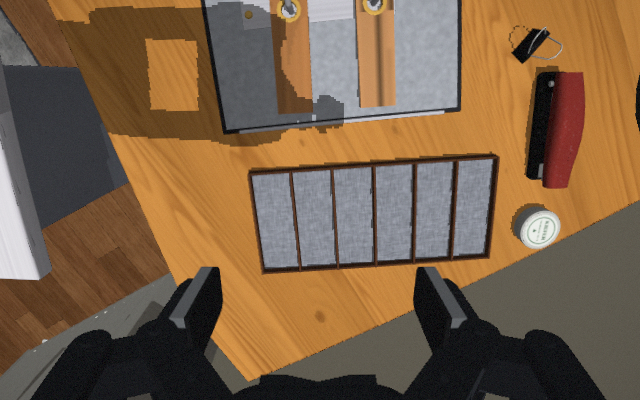

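Run:
```python
from h import *
import pickle
c=pickle.load(open('wrist0.pkl','rb'));s=pickle.load(open('side0.pkl','rb'));sc=pickle.load(open('scene0.pkl','rb'))
for n,u,v,z in [('fileL',225,132,.005),('fileR',460,109,.005),('tray00',250,171,.014),('tray10',497,156,.014),('tray01',264,272,.014),('tray11',490,257,.014)]:
    print(n,onz(c,u,v,z).round(4))
for n,u,v,z in [('corner far back',287,193,.005),('corner far front',316,369,.003),('near front',472,346,.003),('near back',393,185,.005),('yel',360,273,.011),('brn',411,269,.011),('lever',403,211,.04),('post',334,212,.041),('post',370,207,.041)]:
    print(n,onz(s,u,v,z).round(4))
print(np.array(c['R']).round(3))
a=sc['color'][170:300,180:440]; b=s['color'][170:310,270:450]
cv2.imwrite('pics/z1.png',np.vstack([cv2.resize(a,(780,390),interpolation=3)[:, :],]))
cv2.imwrite('pics/z2.png',cv2.resize(b,(720,560),interpolation=3))
```

```text
fileL [0.4246 0.0355 0.005 ]
fileR [0.6752 0.0603 0.005 ]
tray00 [ 0.4509 -0.0055  0.014 ]
tray10 [0.719  0.0118 0.014 ]
tray01 [ 0.4595 -0.1304  0.014 ]
tray11 [ 0.7318 -0.1114  0.014 ]
corner far back [0.6708 0.0504 0.005 ]
corner far front [0.6242 0.508  0.003 ]
near front [0.3811 0.4844 0.003 ]
near back [0.412  0.0322 0.005 ]
yel [0.5344 0.3268 0.011 ]
brn [0.4387 0.3226 0.011 ]
lever [0.4256 0.1834 0.04  ]
post [0.5701 0.179  0.041 ]
post [0.4926 0.1664 0.041 ]
[[ 1.    -0.    -0.001]
 [-0.    -0.946  0.325]
 [-0.001 -0.325 -0.946]]
```

View pics/z2.png

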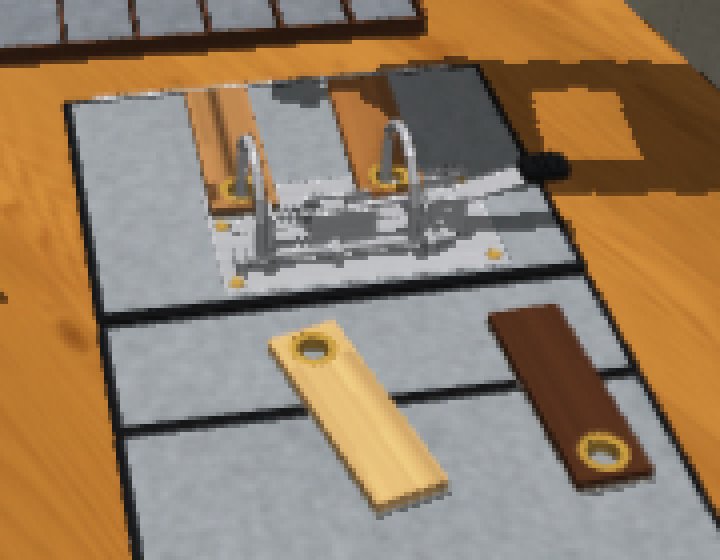

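>>> {"name": "step_arm", "arguments": {
  "moves": [
    [0.27,0,-0.09,0,0,0,1],
    [0.27,0,-0.09,0,0,0,1],
    [0.27,0,-0.09,0,0,0,1],
    [0.27,0,-0.09,0,0,0,1],
    [0.27,0,-0.09,0,0,0,1],
    [0.27,0,-0.09,0,0,0,1],
    [0,0,0,0,0,0,1]
  ]
}}

```text
time: 1.02
position: [0.5244, 0.3275, 0.2995]
orientation: [-0.0, 0.705, 0.709, 0.0]
wrist_force: [0.1, -0.0, -0.4]
finger_gap: 0.996
finger_force: 0.0
```

Run:
```python
from h import *
import pickle
c=cam('wrist'); pickle.dump(c,open('wrist1.pkl','wb')); cv2.imwrite('pics/wrist1.png',cv2.resize(c['color'],(800,500),interpolation=3))
print(robot.read_state()['position'])
```

```text
[0.52471996 0.32546798 0.29898228]
```

View pics/wrist1.png

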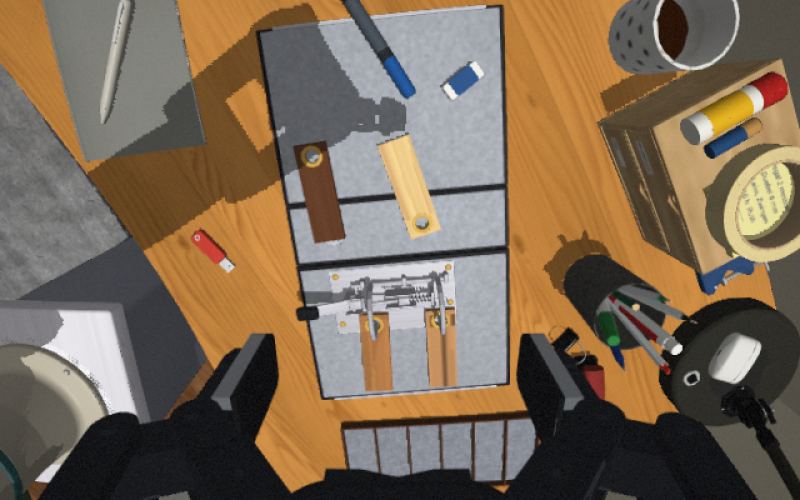

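Run:
```python
from h import *
import pickle
c=pickle.load(open('wrist1.pkl','rb')); P=lambda u,v,z: onz(c,u/1.25,v/1.25,z)
A={}
for n,u,v,z in [('bL',325,398,.005),('bR',508,384,.005),('fL',259,31,.003),('fR',502,6,.003),('grip',308,313,.036),('postN',372,330,.041),('postF',437,321,.041)]:
    A[n]=P(u,v,z); print(n,A[n].round(4))
ax=A['bR']-A['bL']; ay=(A['fL']-A['bL'])+(A['fR']-A['bR'])
print(np.degrees(np.arctan2(ax[1],ax[0])),np.degrees(np.arctan2(-ay[0],ay[1])),np.hypot(*ax[:2]),np.hypot(*ay[:2])/2)
th=np.arctan2(-ay[0],ay[1]); ex=np.array([np.cos(th),np.sin(th)]);ey=np.array([-ex[1],ex[0]])
m=(A['bL']+A['bR']+A['fL']+A['fR'])[:2]/4
o=m-ey*(345-112)/2e3
print('origin',o,'x extents', [(A[k][:2]-o)@ex for k in A],[(A[k][:2]-o)@ey for k in A])
for s in(-.04,.04): print('post',o+ex*s, proj(c,[*(o+ex*s),.041])*1.25)
im=c['color'];hsv=cv2.cvtColor(im,cv2.COLOR_BGR2HSV)
roi=np.zeros(im.shape[:2],np.uint8); cv2.fillPoly(roi,[np.array([[260,31],[500,8],[505,248],[300,262]])*4//5],255)
for n,lo,hi in[('yel',(10,60,120),(35,255,255)),('brn',(0,70,30),(14,255,120))]:
    k=cv2.bitwise_and(cv2.inRange(hsv,lo,hi),roi)
    k=cv2.morphologyEx(k,cv2.MORPH_CLOSE,np.ones((15,15)));k=cv2.morphologyEx(k,cv2.MORPH_OPEN,np.ones((5,5)))
    q=max(cv2.findContours(k,0,1)[0],key=cv2.contourArea)[:,0]
    w=np.array([onz(c,*p,.011)[:2] for p in q.astype(float)],np.float32)
    print(n,cv2.minAreaRect(w*1000))
```

```text
bL [0.4279 0.036  0.005 ]
bR [0.6741 0.0592 0.005 ]
fL [0.381  0.4862 0.003 ]
fR [0.6301 0.5104 0.003 ]
grip [0.4209 0.1809 0.036 ]
postN [0.4956 0.1618 0.041 ]
postF [0.5712 0.1739 0.041 ]
5.3720180607429535 5.757984901569202 0.2473042289233681 0.4530139185607087
origin [0.53995626 0.1570299 ] x extents [np.float64(-0.12364930886890706), np.float64(0.12364930886890702), np.float64(-0.12513854858629175), np.float64(0.12513854858629167), np.float64(-0.11604314278467076), np.float64(-0.043601164729680876), np.float64(0.032767191438086804)] [np.float64(-0.10917399644382364), np.float64(-0.11083992211688508), np.float64(0.3434598160740301), np.float64(0.3425541024866786), np.float64(0.03569789283919484), np.float64(0.00922521958269169), np.float64(0.013693186262369246)]
post [0.50015807 0.15301683] [375.95468288 336.62072814]
post [0.57975444 0.16104297] [443.90407246 330.79447878]
yel ((538.0138549804688, 323.46514892578125), (36.36831283569336, 112.56482696533203), 19.70075035095215)
brn ((437.30792236328125, 317.1220703125), (37.46864318847656, 111.86929321289062), 8.972982406616211)
```

>>> {"name": "step_arm", "arguments": {
  "moves": [
    [-0.18,-0.13,0.19,0,0,0,1],
    [-0.18,-0.13,0.19,0,0,0,1],
    [-0.18,-0.13,0.19,0,0,0,1],
    [-0.18,-0.13,0.19,0,0,0,1],
    [0,0,0,0,0,0.0586,1],
    [0,0,0,0,0,0.0586,1],
    [0,0,0,0,0,0.0586,1],
    [0,0,0,0,0,0.0586,1],
    [0,0,0,0,0,0.0586,1],
    [0,0,0,0,0,0.0586,1]
  ]
}}

```text
time: 2.33
position: [0.4207, 0.1787, 0.147]
orientation: [0.0, 0.974, 0.227, -0.0]
wrist_force: [-0.3, 0.4, -0.1]
finger_gap: 0.998
finger_force: 0.0
```

>>> {"name": "step_arm", "arguments": {
  "moves": [
    [0,0,0,0,0,0.0586,0],
    [0,0,0,0,0,0.0586,0],
    [0,0,0,0,0,0,0],
    [0,0,0,0,0,0,0]
  ]
}}

```text
time: 2.82
position: [0.4209, 0.1794, 0.1474]
orientation: [0.0, 0.999, 0.05, -0.0]
wrist_force: [0.2, -0.1, 0.1]
finger_gap: 0.498
finger_force: 0.0
```

```bash
cat >> h.py <<'E'
from scipy.spatial.transform import Rotation as Ro
def go(p,yaw=None):
    "world target p, tool-y heading yaw (deg): prints tool-frame shift (norm units) and wz, after straight-down correction"
    s=robot.read_state(); R=Ro.from_quat(np.roll(s['orientation'],-1)).as_matrix()
    d=R.T@(np.array(p)-s['position'])/.2
    cur=np.degrees(np.arctan2(R[1,1],R[0,1])); print('pos',s['position'].round(4),'tool-y',cur.round(2),'z',R[:,2].round(3),'t',s['time'])
    print('shift',d.round(3),'turn',None if yaw is None else (((cur-yaw+90)%180-90)/180))
def snap(n,name):
    import pickle
    c=robot.camera(n); pickle.dump(c,open(name+'.pkl','wb')); return c
E
python3 - <<'E'
from h import *
go([.422,.182,.019],95.7)
c=snap('wrist','w2'); cv2.imwrite('pics/w2.png',c['color'])
E
```

```text
pos [0.4209 0.1794 0.1474] tool-y -84.23 z [-0. -0. -1.] t 2.825
shift [ 0.007 -0.013  0.642] turn 0.0003796186659422397
```

View pics/w2.png

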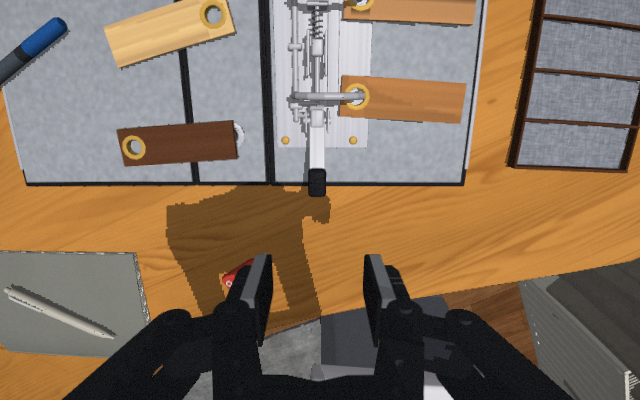

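Run:
```python
from h import *
import pickle
c=pickle.load(open('w2.pkl','rb'))
for n,u,v,z in [('grip',317,182,.041),('grip outer',317,196,.034),('grip inner',317,169,.043),('postN',352,97,.041),('ringN',357,96,.013),('ringN2',357,96,.021),('bL',465,184,.005),('sl',183,184,.003)]+[('stripN',u,v,z) for z in (.013,.021) for u,v in [(343,76),(340,115),(466,83),(463,122)]]: print(n,z,onz(c,u,v,z).round(4))
for x,y in[(465.,184),]:pass
w=[onz(c,u,v,.013)[:2] for u,v in [(343,76),(340,115),(466,83),(463,122)]]
print(np.hypot(*(w[0]-w[1])),np.hypot(*(w[2]-w[3])),np.hypot(*(w[0]-w[2])),np.hypot(*(w[1]-w[3])))
w=[onz(c,u,v,.021)[:2] for u,v in [(343,76),(340,115),(466,83),(463,122)]]
print(np.hypot(*(w[0]-w[1])),np.hypot(*(w[2]-w[3])),np.hypot(*(w[0]-w[2])),np.hypot(*(w[1]-w[3])))
```

```text
grip 0.041 [0.4215 0.1812 0.041 ]
grip outer 0.034 [0.4063 0.1797 0.034 ]
grip inner 0.043 [0.4336 0.1824 0.043 ]
postN 0.041 [0.496 0.16  0.041]
ringN 0.013 [0.4966 0.1528 0.013 ]
ringN2 0.021 [0.4968 0.1537 0.021 ]
bL 0.005 [0.4242 0.0324 0.005 ]
sl 0.003 [0.3953 0.314  0.003 ]
stripN 0.013 [0.5122 0.1673 0.013 ]
stripN 0.013 [0.4784 0.166  0.013 ]
stripN 0.013 [0.5189 0.0568 0.013 ]
stripN 0.013 [0.4846 0.052  0.013 ]
stripN 0.021 [0.512  0.1679 0.021 ]
stripN 0.021 [0.4791 0.1665 0.021 ]
stripN 0.021 [0.5185 0.0602 0.021 ]
stripN 0.021 [0.485  0.0554 0.021 ]
0.03385018685218852 0.034649103425657427 0.11068744307843933 0.11413568572279587
0.03299612888651562 0.033774888375875674 0.10789474084391683 0.11125598251806172
```

>>> {"name": "step_arm", "arguments": {
  "moves": [
    [0,-0.007,0.13,0,0,0,0],
    [0,0,0.13,0,0,0,0],
    [0,0,0.13,0,0,0,0],
    [0,0,0.13,0,0,0,0],
    [0,0,0.127,0,0,0,0],
    [0,0,0,0,0,0,-1],
    [0,0,0,0,0,0,-1],
    [0,0,0,0,0,0,-1],
    [0,0,0,0,0,0,-1],
    [0,0,0,0,0,0,-1]
  ],
  "force": 30
}}

```text
time: 4.12
position: [0.4211, 0.1815, 0.0186]
orientation: [-0.0, 0.999, 0.049, 0.0]
wrist_force: [-0.8, 0.4, -0.5]
finger_gap: 0.0
finger_force: 0.0
```

Run:
```python
from h import *
c=snap('side','s3');a=c['color'][150:270,310:490]
b=snap('wrist','w3')['color'][60:360,160:480]
cv2.imwrite('pics/s3.png',np.hstack([cv2.resize(a,(450,300),interpolation=3),cv2.resize(b,(320,300))]))
print(robot.read_state()['finger_gap'],proj(c,[.421,.1815,.0186]),proj(c,[.421,.1815,.038]))
```

```text
0.0024022230225039225 [403.76350065 218.40827543] [404.8571395  211.13882242]
```

View pics/s3.png

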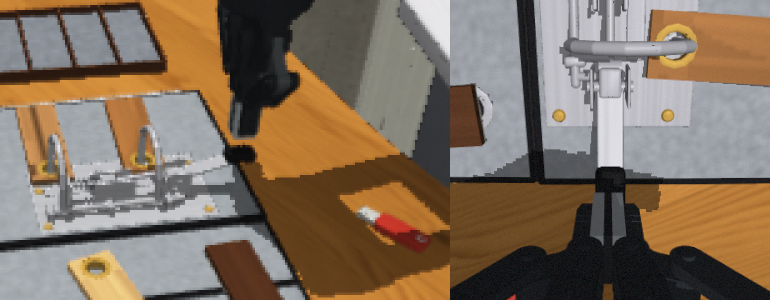

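Run:
```python
from h import *
import pickle
c=pickle.load(open('w3.pkl','rb'));s=pickle.load(open('s3.pkl','rb'))
print(proj(c,[.421,.1815,.0186]),proj(c,[.421,.1815,.038]), -np.array(c['R']).T@c['t'])
for v in (225,235,245,262): print(v,onz(c,320,v,.041).round(4))
for u,v in[(406,211),(410,211),(400,212)]: print(onz(s,u,v,.036).round(4))
cv2.imwrite('pics/w3z.png',cv2.resize(c['color'][190:300,250:400],(750,550),interpolation=3))
```

```text
[319.69696424 233.47363861] [319.92143709 248.6810611 ] [0.50368262 0.19091211 0.20122498]
225 [0.4358 0.183  0.041 ]
235 [0.4303 0.1824 0.041 ]
245 [0.4246 0.1818 0.041 ]
262 [0.4147 0.1808 0.041 ]
[0.4176 0.1786 0.036 ]
[0.4092 0.1791 0.036 ]
[0.431  0.1812 0.036 ]
```

View pics/w3z.png

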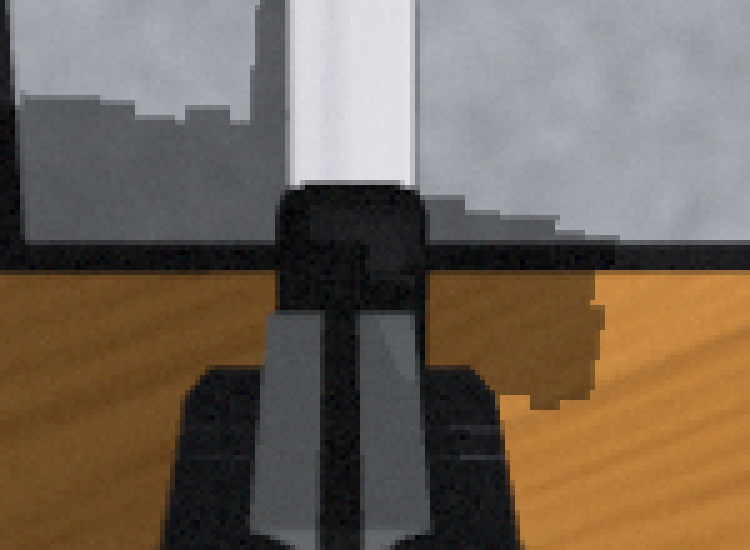

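Run:
```python
from h import *
import pickle
s=pickle.load(open('side0.pkl','rb'));w=pickle.load(open('wrist0.pkl','rb'))
for dx in(-.0425,.0425): 
  for dz in (0,.013,.04): print(dx,dz,proj(s,[.5247+dx,0,.191+dz]).round(1),proj(w,[.5247+dx,0.011,.191+dz]).round(1))
c=snap('scene','sc3'); print(proj(c,[.421,.1815,.0186]),proj(c,[.421,.1815,.06]))
a=c['color'][100:300,160:420]; cv2.imwrite('pics/sc3.png',cv2.resize(a,(780,600),interpolation=3))
```

```text
-0.0425 0 [367.5 108.6] [244.7 218.3]
-0.0425 0.013 [367.8 103. ] [239.9 227.3]
-0.0425 0.04 [368.7  91.2] [227.6 250.5]
0.0425 0 [329.5 109.6] [392.1 218.3]
0.0425 0.013 [329.6 104. ] [397.  227.4]
0.0425 0.04 [329.7  92.1] [409.5 250.5]
[255.20116825 240.85971181] [254.15143905 226.57386931]
```

View pics/sc3.png

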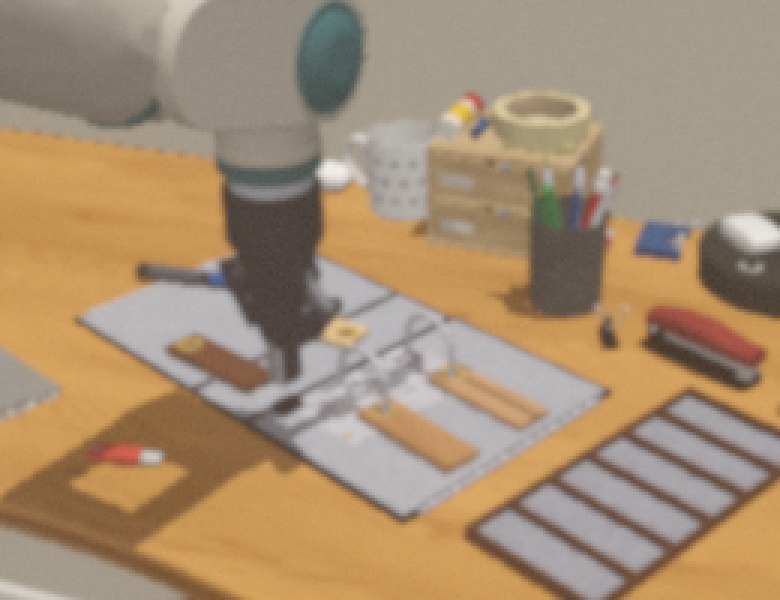

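>>> {"name": "step_arm", "arguments": {
  "moves": [
    [0,0,0.01,0,0,0,-1],
    [0,0,0.01,0,0,0,-1],
    [0,0,0.01,0,0,0,-1],
    [0,0,0.01,0,0,0,-1],
    [0,0,0.01,0,0,0,-1],
    [0,0,0,0,0,0,-1]
  ]
}}

```text
time: 5.03
position: [0.4208, 0.1814, 0.008]
orientation: [0.0, 0.999, 0.049, -0.0]
wrist_force: [0.7, 0.1, -0.6]
finger_gap: -0.002
finger_force: 0.0
```

>>> {"name": "step_arm", "arguments": {
  "moves": [
    [0,0,0.01,0,0,0,-1],
    [0,0,0.005,0,0,0,-1],
    [0,0,0,0,0,0,-1]
  ]
}}

```text
time: 5.4
position: [0.4209, 0.1814, 0.0051]
orientation: [0.0, 0.999, 0.049, -0.0]
wrist_force: [0.6, 0.4, 0.4]
finger_gap: 0.002
finger_force: 0.0
```

>>> {"name": "step_arm", "arguments": {
  "moves": [
    [0,0,0.01,0,0,0,-1],
    [0,0,0.005,0,0,0,-1],
    [0,0,0,0,0,0,-1]
  ]
}}

```text
time: 5.78
position: [0.4208, 0.1814, 0.0021]
orientation: [0.0, 0.999, 0.049, -0.0]
wrist_force: [0.6, -0.2, -0.7]
finger_gap: 0.004
finger_force: 0.0
```

>>> {"name": "step_arm", "arguments": {
  "moves": [
    [0,0,0.01,0,0,0,-1],
    [0,0,0.005,0,0,0,-1],
    [0,0,0,0,0,0,-1]
  ]
}}

```text
time: 6.15
position: [0.4212, 0.1816, 0.0012]
orientation: [-0.0, 0.999, 0.049, 0.0]
wrist_force: [-7.9, -2.4, 17.1]
finger_gap: 0.0
finger_force: 8.5
```

>>> {"name": "step_arm", "arguments": {
  "moves": [
    [0,0,0.01,0,0,0,-1],
    [0,0,0.005,0,0,0,-1],
    [0,0,0,0,0,0,-1]
  ]
}}

```text
time: 6.52
position: [0.4213, 0.1817, 0.0009]
orientation: [0.0, 0.999, 0.049, 0.0]
wrist_force: [-21.6, -8.2, 40.7]
finger_gap: -0.0
finger_force: 20.4
```

>>> {"name": "step_arm", "arguments": {
  "moves": [
    [0,0,-0.1,0,0,0,0],
    [0,0,0,0,0,0,0],
    [0,0,0,0,0,0,0],
    [0,0,0,0,0,0,0]
  ]
}}

```text
time: 7.02
position: [0.4203, 0.1812, 0.0152]
orientation: [0.0, 0.999, 0.049, -0.001]
wrist_force: [0.3, -0.1, 0.6]
finger_gap: 0.5
finger_force: 0.0
```

Run:
```python
from h import *
go([.421,.1815,-.022],95.7)
print(robot.read_state()['finger_gap'])
```

```text
pos [0.4203 0.1812 0.0152] tool-y -84.39 z [-0.002 -0.001 -1.   ] t 7.025
shift [ 0.004 -0.001  0.186] turn -0.00047966256605889155
0.49983501379820094
```

>>> {"name": "step_arm", "arguments": {
  "moves": [
    [0.004,0,0.06,0,0,0,0],
    [0,0,0.06,0,0,0,0],
    [0,0,0.06,0,0,0,0],
    [0,0,0,0,0,0,-1],
    [0,0,0,0,0,0,-1],
    [0,0,0,0,0,0,-1],
    [0,0,0,0,0,0,-1]
  ],
  "force": 30
}}

```text
time: 7.9
position: [0.4213, 0.1803, -0.0202]
orientation: [0.001, 0.999, 0.049, -0.001]
wrist_force: [0.7, -5.1, -3.2]
finger_gap: 0.18
finger_force: 33.4
```

>>> {"name": "step_arm", "arguments": {
  "moves": [
    [0.003,0,-0.02,0,0,0,-1],
    [0.005,0,-0.02,0,0,0,-1],
    [0.009,0,-0.02,0,0,0,-1],
    [0.012,0,-0.02,0,0,0,-1],
    [0,0,0,0,0,0,-1]
  ]
}}

```text
time: 8.52
position: [0.4273, 0.181, -0.004]
orientation: [0.001, 0.999, 0.049, -0.001]
wrist_force: [1.8, -6.0, -5.4]
finger_gap: 0.175
finger_force: 31.6
```

>>> {"name": "step_arm", "arguments": {
  "moves": [
    [0.01,0,-0.02,0,0,0,-1],
    [0,0,0,0,0,0,0],
    [0,0,0,0,0,0,0],
    [0,0,0,0,0,0,0],
    [-0.1,0,-0.1,0,0,0,0],
    [-0.1,0,-0.2,0,0,0,0],
    [0,0,-0.2,0,0,0,0.5],
    [0,0,-0.2,0,0,0,0.5],
    [0,0,-0.2,0,0,0,0.5]
  ]
}}

```text
time: 9.65
position: [0.3894, 0.1785, 0.1818]
orientation: [-0.0, 0.999, 0.049, 0.0]
wrist_force: [1.2, 0.7, 0.1]
finger_gap: 0.748
finger_force: 0.0
```

Run:
```python
from h import *
c=snap('wrist','w4'); s=snap('side','s4')
cv2.imwrite('pics/w4.png',np.hstack([cv2.resize(c['color'][0:230],(640,230)),])); 
a=cv2.resize(s['color'][160:330,270:470],(640,544),interpolation=3)
cv2.imwrite('pics/s4.png',np.vstack([cv2.resize(c['color'],(480,300)),cv2.resize(s['color'][160:285,270:470],(480,300),interpolation=3)]))
go([.5,.1,.1],5.7)
```

```text
pos [0.3915 0.1792 0.1853] tool-y -84.37 z [ 0.008  0.003 -1.   ] t 9.75
shift [0.497 0.448 0.43 ] turn 0.4996325990205053
```

View pics/s4.png

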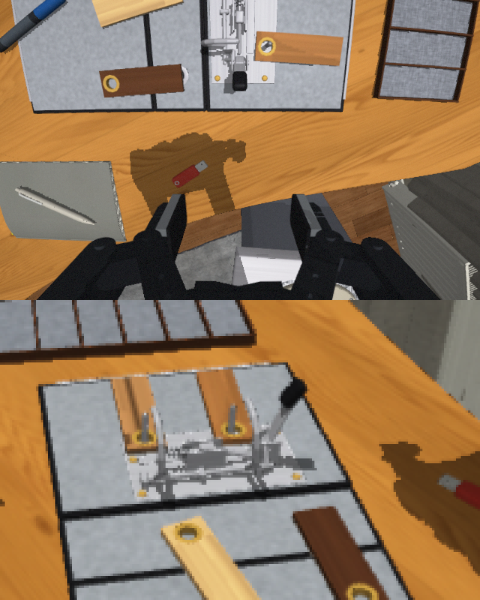

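>>> {"name": "step_arm", "arguments": {
  "moves": [
    [0,0,0,0,0,-0.0556,1],
    [0,0,0,0,0,-0.0556,1],
    [0,0,0,0,0,-0.0556,1],
    [0,0,0,0,0,-0.0556,1],
    [0,0,0,0,0,-0.0556,1],
    [0,0,0,0,0,-0.0556,1],
    [0,0,0,0,0,-0.0556,1],
    [0,0,0,0,0,-0.0556,1],
    [0,0,0,0,0,-0.0556,1],
    [0,0,0,0,0,0,1]
  ]
}}

```text
time: 11.0
position: [0.3894, 0.1784, 0.1797]
orientation: [-0.0, 0.672, 0.741, -0.0]
wrist_force: [0.5, -0.2, 0.0]
finger_gap: 0.999
finger_force: 0.0
```

>>> {"name": "step_arm", "arguments": {
  "moves": [
    [0,0.25,0,0,0,0,1],
    [0,0.25,0,0,0,0,1],
    [0,0.25,0,0,0,0,1],
    [0,0,0,0,0,0,1],
    [0,0,0,0,0,0,1]
  ]
}}

```text
time: 11.62
position: [0.5384, 0.1932, 0.1798]
orientation: [-0.0, 0.672, 0.741, -0.0]
wrist_force: [-0.2, -0.4, 0.1]
finger_gap: 1.002
finger_force: 0.0
```

Run:
```python
from h import *
go([.5,.1,.1],5.7)
c=snap('wrist','w5'); s=snap('side','s5'); sc=snap('scene','sc5')
cv2.imwrite('pics/w5.png',cv2.resize(c['color'],(800,500),interpolation=3))
```

```text
pos [0.5384 0.1932 0.1798] tool-y 5.57 z [-0.001 -0.    -1.   ] t 11.625
shift [-0.445 -0.236  0.399] turn -0.0007362680786246282
```

View pics/w5.png

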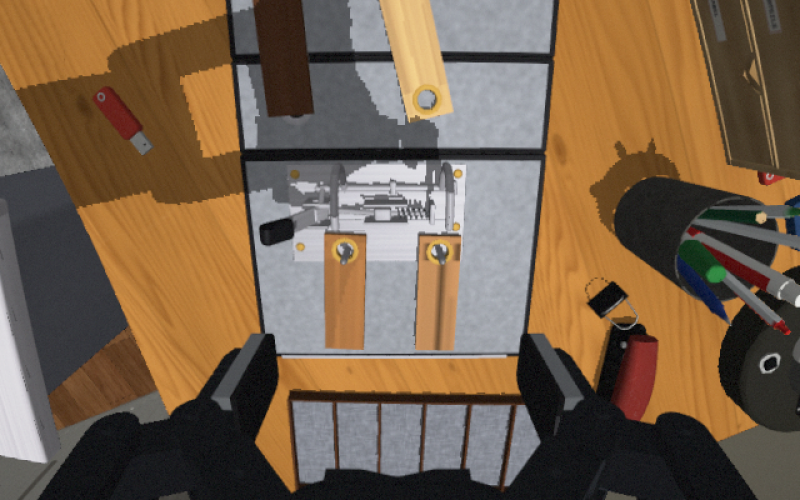

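Run:
```python
from h import *
import pickle
w=pickle.load(open('w5.pkl','rb'));s=pickle.load(open('s5.pkl','rb'))
# vertical profile of end faces in the side view
hs=cv2.cvtColor(s['color'],cv2.COLOR_BGR2HSV)
for n,x,y in [('near',-.040,.0138),('far',.040,.0138)]:
    th=np.radians(5.7);o=np.array([.540,.157]);e=np.array([np.cos(th),np.sin(th)]);f=np.array([-e[1],e[0]])
    for z in (.005,.013,.021):
        print(n,z,'side',proj(s,[*(o+e*(x+.010)+f*y),z]).round(1),'wrist end/far end',proj(w,[*(o+e*x+f*y),z]).round(1),proj(w,[*(o+e*x-f*.098),z]).round(1))
    u,v=proj(s,[*(o+e*(x+.010)+f*y),.013]).astype(int)
    print([tuple(int(k) for k in s['color'][r,u]) for r in range(v-8,v+9)],v-8)
    u,v=proj(w,[*(o+e*(x+.010)+f*y),.013]).astype(int)
    print([tuple(int(k) for k in w['color'][r,u]) for r in range(v-5,v+6)],v-5)
```

```text
near 0.005 side [361.5 221. ] wrist end/far end [279.5 186.5] [283.3 275.8]
near 0.013 side [361.7 218.1] wrist end/far end [278.7 188.7] [282.6 279.4]
near 0.021 side [361.9 215.2] wrist end/far end [277.9 190.9] [282.  283.1]
[(65, 122, 187), (65, 122, 186), (63, 122, 185), (63, 123, 186), (62, 121, 183), (61, 118, 182), (76, 125, 182), (134, 157, 184), (103, 103, 103), (103, 103, 103), (105, 103, 103), (140, 138, 137), (212, 208, 208), (107, 105, 104), (106, 103, 102), (104, 101, 101), (104, 103, 102)] 210
[(213, 205, 208), (184, 177, 179), (201, 194, 193), (147, 143, 147), (56, 67, 83), (41, 70, 104), (60, 104, 154), (63, 111, 164), (66, 112, 165), (66, 113, 166), (64, 113, 166)] 183
far 0.005 side [325.1 224.8] wrist end/far end [352.9 186.3] [349.9 275.6]
far 0.013 side [325.1 221.9] wrist end/far end [353.6 188.5] [350.5 279.2]
far 0.021 side [325.1 218.9] wrist end/far end [354.4 190.7] [351.1 283. ]
[(83, 138, 195), (84, 140, 197), (85, 148, 202), (74, 162, 208), (72, 165, 208), (77, 152, 202), (79, 135, 188), (85, 140, 197), (81, 136, 192), (39, 63, 92), (44, 59, 74), (108, 125, 134), (133, 183, 207), (73, 168, 213), (96, 154, 186), (202, 199, 198), (205, 201, 201)] 213
[(76, 125, 152), (152, 160, 169), (215, 212, 212), (158, 155, 156), (83, 84, 89), (50, 61, 73), (71, 108, 148), (95, 141, 195), (99, 148, 201), (97, 145, 200), (98, 147, 201)] 183
```

```bash
cat >> h.py <<'E'
def strip(c,poly,lo,hi,z,dbg=None):
    "min-area rectangle (mm) of a coloured strip top within a pixel polygon"
    im=c['color'];hsv=cv2.cvtColor(im,cv2.COLOR_BGR2HSV);roi=np.zeros(im.shape[:2],np.uint8)
    cv2.fillPoly(roi,[np.array(poly,np.int32)],255)
    k=cv2.inRange(hsv,lo,hi)&roi
    k=cv2.morphologyEx(k,cv2.MORPH_CLOSE,np.ones((15,15)));k=cv2.morphologyEx(k,cv2.MORPH_OPEN,np.ones((7,7)))
    q=max(cv2.findContours(k,0,1)[0],key=cv2.contourArea)[:,0].astype(float)
    w=np.array([onz(c,*p,z)[:2] for p in q],np.float32)*1000
    (x,y),(a,b),g=cv2.minAreaRect(w)
    if a>b: a,b,g=b,a,g-90
    g=(g+90)%180-90
    print('centre %.1f %.1f size %.1f %.1f width axis %.1f deg'%(x,y,a,b,g)); return x,y,g
E
python3 - <<'E'
from h import *
import pickle
w=pickle.load(open('w5.pkl','rb'))
f=lambda p:[(a/1.25,b/1.25) for a,b in p]
O=((8,80,60),(22,255,255))
strip(w,f([(312,225),(380,225),(380,353),(312,353)]),*O,.013)
strip(w,f([(405,225),(475,225),(475,353),(405,353)]),*O,.013)
for n,u,v in[('trayTL',290,393),('trayTR',530,393)]: print(n,onz(w,u/1.25,v/1.25,.014))
c=pickle.load(open('wrist0.pkl','rb'))
# tray: dark-brown mask of rim in wrist0
P=np.array([onz(c,u,v,.014)[:2] for u,v in[(250,171),(497,156),(490,257),(264,272)]],np.float32)
print(cv2.minAreaRect(P*1000),P.mean(0))
g=cv2.cvtColor(c['color'],cv2.COLOR_BGR2GRAY);roi=np.zeros_like(g);cv2.fillPoly(roi,[np.array([[243,160],[505,145],[500,268],[256,282]])],255)
m=((g<75)&(roi>0)).astype(np.uint8)*255
q=max(cv2.findContours(m,0,1)[0],key=cv2.contourArea)[:,0].astype(float)
P=np.array([onz(c,*p,.014)[:2] for p in q],np.float32)*1000;print(cv2.minAreaRect(P))
hull=cv2.minAreaRect(P)
row=m[215,240:510];print(np.flatnonzero(row)+240)
for u in np.flatnonzero(row)+240: print(onz(c,u,215,.014)[:2].round(4),end='')
E
```

```text
centre 498.4 112.3 size 36.2 113.6 width axis 2.9 deg
centre 581.0 119.3 size 36.3 112.5 width axis 4.6 deg
trayTL [ 0.45060566 -0.00054945  0.014     ]
trayTR [0.68700651 0.02201693 0.014     ]
((591.3079223632812, -58.43482971191406), (272.993408203125, 125.18260955810547), 3.9919302463531494) [ 0.5903057  -0.05884887]
((588.822021484375, -57.9466552734375), (274.6586608886719, 130.27781677246094), 4.015858173370361)
[254 255 256 293 294 295 296 333 334 335 373 374 375 411 412 413 414 415
 450 451 452 453 454 487 488 489 490 491 492 493]
[ 0.4521 -0.0566][ 0.4533 -0.0566][ 0.4544 -0.0566][ 0.4963 -0.0566][ 0.4974 -0.0566][ 0.4986 -0.0566][ 0.4997 -0.0566][ 0.5414 -0.0566][ 0.5426 -0.0566][ 0.5437 -0.0566][ 0.5866 -0.0566][ 0.5878 -0.0566][ 0.5889 -0.0566][ 0.63   -0.0567][ 0.6311 -0.0567][ 0.6323 -0.0567][ 0.6334 -0.0567][ 0.6346 -0.0567][ 0.6751 -0.0568][ 0.6762 -0.0568][ 0.6774 -0.0568][ 0.6786 -0.0568][ 0.6797 -0.0568][ 0.7187 -0.0569][ 0.7199 -0.057 ][ 0.7211 -0.057 ][ 0.7223 -0.057 ][ 0.7235 -0.057 ][ 0.7247 -0.057 ][ 0.7259 -0.057 ]
```

Run:
```python
from h import *
go([.4984,.1123,-.034],2.9)
```

```text
pos [0.5383 0.1934 0.1813] tool-y 5.66 z [ 0.002  0.001 -1.   ] t 11.775
shift [-0.384 -0.24   1.076] turn 0.015327374509246757
```

>>> {"name": "step_arm", "arguments": {
  "moves": [
    [-0.128,-0.08,0.13,0,0,0,0.2],
    [-0.128,-0.08,0.13,0,0,0,0.2],
    [-0.128,-0.08,0.13,0,0,0,0.2],
    [0,0,0.14,0,0,0.015,0.2],
    [0,0,0.14,0,0,0,0.2],
    [0,0,0.14,0,0,0,0.2],
    [0,0,0.14,0,0,0,0.2],
    [0,0,0,0,0,0,0.2]
  ]
}}

```text
time: 12.78
position: [0.4969, 0.112, -0.0109]
orientation: [-0.001, 0.689, 0.725, -0.001]
wrist_force: [-0.6, 0.2, 0.3]
finger_gap: 0.6
finger_force: 0.0
```

Run:
```python
from h import *
go([.4984,.1123,-.034],2.9)
w=snap('wrist','w6'); print(proj(w,[.4984,.1123,.013]))
O=((8,80,60),(22,255,255))
k=cv2.inRange(cv2.cvtColor(w['color'],cv2.COLOR_BGR2HSV),*O)
for r in (180,200,220,240):
    d=np.flatnonzero(k[r,220:420])+220; print(r,d.min() if len(d) else 0,d.max() if len(d) else 0,len(d), onz(w,d.min(),r,.013).round(4),onz(w,d.max(),r,.013).round(4))
```

```text
pos [ 0.4969  0.112  -0.0109] tool-y 2.97 z [-0.003 -0.    -1.   ] t 12.775
shift [0.001 0.008 0.116] turn 0.00041173829988897144
[321.17870886 254.64663866]
180 236 358 60 [0.4551 0.1504 0.013 ] [0.5139 0.1534 0.013 ]
200 285 357 64 [0.479  0.1414 0.013 ] [0.5143 0.1432 0.013 ]
220 285 356 72 [0.4792 0.1308 0.013 ] [0.5148 0.1326 0.013 ]
240 286 355 70 [0.4799 0.1197 0.013 ] [0.5152 0.1216 0.013 ]
```

>>> {"name": "step_arm", "arguments": {
  "moves": [
    [0,0.005,0.06,0,0,0,0.2],
    [0,0,0.056,0,0,0,0.2],
    [0,0,0,0,0,0,0.2],
    [0,0,0,0,0,0,-1],
    [0,0,0,0,0,0,-1],
    [0,0,0,0,0,0,-1],
    [0,0,0,0,0,0,-1]
  ],
  "force": 40
}}

```text
time: 13.7
position: [0.5001, 0.1121, -0.0326]
orientation: [0.0, 0.688, 0.725, 0.0]
wrist_force: [0.5, 0.0, 3.0]
finger_gap: 0.402
finger_force: 40.1
```

>>> {"name": "step_arm", "arguments": {
  "moves": [
    [0,0,-0.05,0,0,0,-1],
    [0,0,-0.08,0,0,0,-1],
    [0,0,-0.08,0,0,0,-1],
    [0,0,-0.08,0,0,0,-1],
    [0,0,-0.08,0,0,0,-1],
    [0,0,-0.08,0,0,0,-1],
    [0,0,-0.08,0,0,0,-1]
  ],
  "force": 60
}}

```text
time: 14.58
position: [0.4997, 0.1121, 0.0741]
orientation: [0.0, 0.688, 0.725, 0.0]
wrist_force: [-0.1, -0.0, -0.0]
finger_gap: 0.395
finger_force: 59.6
```

Run:
```python
from h import *
go([.4745,-.066,.06],4.0)
w=snap('wrist','w7'); cv2.imwrite('pics/w7.png',w['color'])
```

```text
pos [0.4997 0.1121 0.0741] tool-y 2.99 z [ 0. -0. -1.] t 14.575
shift [-0.883 -0.172  0.071] turn -0.0056148843780124795
```

View pics/w7.png

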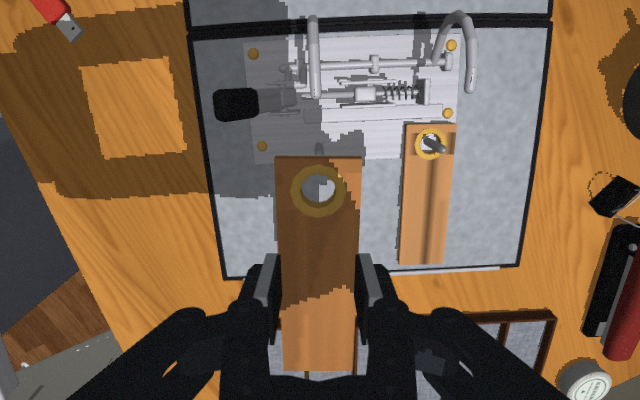

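>>> {"name": "step_arm", "arguments": {
  "moves": [
    [-0.22,-0.043,0,0,0,0,-1],
    [-0.22,-0.043,0,0,0,0,-1],
    [-0.22,-0.043,0,0,0,0,-1],
    [-0.22,-0.043,0,0,0,-0.005,-1],
    [0,0,0,0,0,0,-1],
    [0,0,0,0,0,0,-1]
  ]
}}

```text
time: 15.38
position: [0.4746, -0.0652, 0.073]
orientation: [-0.0, 0.683, 0.731, 0.0]
wrist_force: [-0.4, -0.1, 1.1]
finger_gap: 0.397
finger_force: 59.7
```

```bash
cat >> h.py <<'E'
def walls(c,ys=(-.045,-.03,-.015,-.09)):
    "dark wall bands crossed by lines parallel to tray x: x offsets (mm) in the tray frame guess"
    g=cv2.cvtColor(c['color'],cv2.COLOR_BGR2GRAY)
    o=np.array([.588,-.058]);a=np.radians(4);e=np.array([np.cos(a),np.sin(a)]);f=np.array([-e[1],e[0]])
    for y in ys:
        X=np.arange(-150,150.1,.5);uv=np.array([proj(c,[*(o+e*x/1e3+f*(y+.058)),.014]) for x in X])
        ok=(uv[:,0]>1)&(uv[:,0]<638)&(uv[:,1]>1)&(uv[:,1]<398)
        v=np.array([g[int(round(q)),int(round(p))] if k else 255 for (p,q),k in zip(uv,ok)])
        d=(v<70).astype(int);ed=np.diff(np.r_[0,d,0]);st=np.flatnonzero(ed==1);en=np.flatnonzero(ed==-1)
        print('y',y,[(float(X[s]),float(X[t-1])) for s,t in zip(st,en) if t-s>2])
E
python3 - <<'E'
from h import *
import pickle
w=snap('wrist','w8');walls(w,(-.1,-.06,-.045,-.03,-.015)); print('w0');walls(pickle.load(open('wrist0.pkl','rb')))
go([.4745,-.066,.06],4.0)
cv2.imwrite('pics/w8.png',w['color'])
s=snap('side','s8');print('side');walls(s,(-.1,-.058,-.015))
E
```

```text
y -0.1 [(-48.0, -45.5), (-4.5, 1.0), (39.0, 46.0), (83.5, 92.0), (127.0, 137.0)]
y -0.06 [(-49.0, -45.0), (-5.0, 1.0), (39.0, 45.5), (83.0, 91.5), (127.0, 137.0)]
y -0.045 [(-48.5, -45.5), (-4.5, 0.0), (39.0, 46.0), (83.0, 91.0), (127.0, 137.0)]
y -0.03 [(-48.5, -46.0), (-4.5, 0.5), (39.5, 45.5), (82.5, 90.5), (127.5, 136.5)]
y -0.015 [(-137.0, -133.5), (-92.5, -89.5), (-49.0, -45.5), (-5.0, 0.0), (39.0, 45.5), (83.5, 91.0), (126.5, 132.0)]
w0
y -0.045 [(-135.5, -132.5), (-90.0, -88.5), (-46.0, -43.5), (-2.5, 1.5), (42.5, 46.5), (86.5, 92.0), (130.5, 137.0)]
y -0.03 [(-135.5, -133.0), (-91.0, -88.0), (-46.5, -43.5), (-2.0, 1.5), (42.0, 46.0), (86.5, 92.0), (131.5, 138.0)]
y -0.015 [(-136.0, -133.0), (-91.5, -89.0), (-46.5, -44.0), (-2.0, 2.0), (42.0, 47.0), (86.0, 92.5), (131.0, 137.5)]
y -0.09 [(-135.5, -132.5), (-91.0, -88.0), (-46.5, -43.5), (-2.0, 1.0), (42.5, 46.5), (87.0, 92.5), (131.5, 138.0)]
pos [ 0.4746 -0.0648  0.073 ] tool-y 3.92 z [-0.  0. -1.] t 15.425
shift [-0.006 -0.001  0.065] turn -0.00044169099627740455
side
y -0.1 [(-137.5, -132.5), (-90.5, -85.5), (-44.0, -41.5), (2.0, 3.0), (42.5, 47.5), (88.0, 92.5), (122.0, 123.0), (133.0, 135.0)]
y -0.058 [(-144.0, -109.5), (-90.5, -85.5), (-45.5, -43.0), (87.5, 92.0), (133.5, 135.5)]
y -0.015 [(-150.0, -77.5), (-46.0, -41.5), (-3.0, 2.0), (42.5, 47.0), (87.5, 92.0), (134.5, 136.5)]
```

View pics/w8.png

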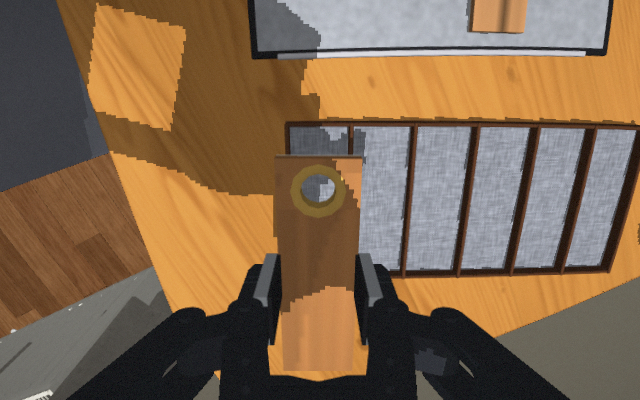

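Run:
```python
from h import *
import pickle
w=pickle.load(open('w8.pkl','rb'))
g=cv2.cvtColor(w['color'],cv2.COLOR_BGR2GRAY)
o=np.array([.588,-.058]);a=np.radians(4);e=np.array([np.cos(a),np.sin(a)]);f=np.array([-e[1],e[0]])
for x in(-.022,.022,.068):
    Y=np.arange(-80,80,.5);uv=[proj(w,[*(o+e*x+f*y/1e3),.014]) for y in Y]
    v=np.array([g[int(round(q)),int(round(p))] for p,q in uv]);d=(v<75).astype(int);ed=np.diff(np.r_[0,d,0]);print(x,[(Y[s],Y[t-1]) for s,t in zip(np.flatnonzero(ed==1),np.flatnonzero(ed==-1)) if t-s>2])
th=lambda p:((np.array(p[:2])-o)@e*1e3,(np.array(p[:2])-o)@f*1e3)
for z in(.115,.119,.123):
    print(z,'hole',th(onz(w,319,190,z)),'end',th(onz(w,319,157,z)),'w',th(onz(w,275,165,z))[0],th(onz(w,362,165,z))[0],'low',th(onz(w,282,365,z))[0],th(onz(w,356,365,z))[0],th(onz(w,319,369,z)))
print(th([.4746,-.0648]))
```

```text
-0.022 [(np.float64(-63.5), np.float64(-57.5)), (np.float64(58.0), np.float64(61.5))]
0.022 [(np.float64(-63.5), np.float64(-57.5)), (np.float64(58.0), np.float64(61.5))]
0.068 [(np.float64(-64.0), np.float64(-57.5)), (np.float64(58.0), np.float64(62.0))]
0.115 hole (np.float64(-113.32237483274125), np.float64(41.829516187423025)) end (np.float64(-113.30154562443208), np.float64(56.24859570668783)) w -131.8184179490237 -95.20986999490513 low -133.158949833756 -93.7243835101189 (np.float64(-113.44850566427871), np.float64(-58.422045953606414))
0.119 hole (np.float64(-113.33817073784913), np.float64(43.07495093530056)) end (np.float64(-113.31793344196365), np.float64(57.08427737235499)) w -131.30860397276112 -95.74037661188193 low -132.61104139585754 -94.2971038249194 (np.float64(-113.46071725619133), np.float64(-54.32772015628222))
0.123 hole (np.float64(-113.35396664295708), np.float64(44.32038568317812)) end (np.float64(-113.3343212594952), np.float64(57.91995903802215)) w -130.79878999649847 -96.27088322885864 low -132.06313295795917 -94.86982413971991 (np.float64(-113.47292884810403), np.float64(-50.23339435895798))
(np.float64(-113.59810732092407), np.float64(1.1269485808170074))
```

>>> {"name": "step_arm", "arguments": {
  "moves": [
    [-0.01,0,0.08,0,0,0,-1],
    [0,0,0.1,0,0,0,-1],
    [0,0,0.1,0,0,0,-1],
    [0,0,0.1,0,0,0,-1],
    [0,0,0.06,0,0,0,-1],
    [0,0,0.02,0,0,0,-1],
    [0,0,0,0,0,0,-1]
  ]
}}

```text
time: 16.35
position: [0.4749, -0.0674, -0.0189]
orientation: [0.0, 0.683, 0.731, 0.0]
wrist_force: [-0.0, -0.8, -1.1]
finger_gap: 0.394
finger_force: 59.7
```

>>> {"name": "step_arm", "arguments": {
  "moves": [
    [0,0,0.015,0,0,0,-1],
    [0,0,0.015,0,0,0,-1],
    [0,0,0,0,0,0,-1]
  ]
}}

```text
time: 16.73
position: [0.4746, -0.0675, -0.0251]
orientation: [-0.0, 0.683, 0.731, 0.0]
wrist_force: [0.2, 1.0, -1.5]
finger_gap: 0.389
finger_force: 59.7
```

>>> {"name": "step_arm", "arguments": {
  "moves": [
    [0,0,0.01,0,0,0,-1],
    [0,0,0,0,0,0,-1],
    [0,0,0,0,0,0,0],
    [0,0,0,0,0,0,0],
    [0,0,0,0,0,0,0.1],
    [0,0,-0.1,0,0,0,0.1],
    [0,0,-0.2,0,0,0,0.1],
    [0,0,-0.2,0,0,0,0.2],
    [0,0,-0.1,0,0,0,0.2],
    [0,0,0,0,0,0,0.2]
  ]
}}

```text
time: 17.98
position: [0.4758, -0.0677, 0.0946]
orientation: [0.002, 0.683, 0.731, 0.001]
wrist_force: [-0.6, -0.2, -0.8]
finger_gap: 0.6
finger_force: 0.0
```

Run:
```python
from h import *
w=snap('wrist','w9'); cv2.imwrite('pics/w9.png',w['color'])
O=((8,60,40),(22,255,255))
strip(w,[(250,115),(372,115),(372,290),(250,290)],*O,.012)
walls(w,(-.03,-.02))
go([.581,.1193,-.034],4.6)
```

```text
centre 472.2 -83.4 size 108.4 154.7 width axis 3.7 deg
y -0.03 [(-137.5, -133.5), (-92.0, -89.0), (-48.0, -44.5), (-4.0, 0.0), (39.5, 46.0), (84.0, 92.5), (127.0, 137.0)]
y -0.02 [(-137.0, -134.0), (-92.5, -89.0), (-48.0, -44.5), (-4.5, 0.5), (39.5, 46.0), (83.5, 92.0), (127.5, 137.5)]
pos [ 0.4748 -0.0675  0.0929] tool-y 3.89 z [ 0.001 -0.    -1.   ] t 18.025
shift [0.896 0.593 0.635] turn -0.003963739761885342
```

```bash
cat >> h.py <<'E'
TO=np.array([.588,-.058]);TA=np.radians(4);TE=np.array([np.cos(TA),np.sin(TA)]);TF=np.array([-TE[1],TE[0]])
def prof(c,k,z=.012,n=None):
    "saturation runs (>90) across and along pocket k, tray mm"
    hsv=cv2.cvtColor(c['color'],cv2.COLOR_BGR2HSV); px=(k-3.5)*45.5
    def run(pts,X):
        o=[]
        for p in pts:
            u,v=proj(c,[*p,z]); o.append(hsv[int(round(v)),int(round(u))] if 0<=u<639 and 0<=v<399 else (0,0,0))
        o=np.array(o,int); s=((o[:,1]>90)&(o[:,2]>60)).astype(int); ed=np.diff(np.r_[0,s,0])
        return [(float(X[a]),float(X[b-1])) for a,b in zip(np.flatnonzero(ed==1),np.flatnonzero(ed==-1)) if b-a>3]
    X=np.arange(-30,30,.5)
    for y in (-45,-20,20,45): print(' y',y,run([TO+TE*(px+x)/1e3+TF*y/1e3 for x in X],X))
    Y=np.arange(-75,75,.5)
    for x in (-12,12): print(' x',x,run([TO+TE*(px+x)/1e3+TF*y/1e3 for y in Y],Y))
E
python3 - <<'E'
from h import *
import pickle
prof(pickle.load(open('w9.pkl','rb')),1)
E
```

```text
y -45 [(-30.0, -21.0), (-17.5, 17.5), (22.5, 24.5)]
 y -20 [(-30.0, -21.0), (-18.0, 17.5), (23.0, 25.0)]
 y 20 [(-30.0, -23.0), (-18.0, 17.5)]
 y 45 [(-30.0, -23.0), (-17.0, -6.0), (6.0, 18.0)]
 x -12 [(-75.0, -64.5), (-58.0, 54.0), (60.5, 74.5)]
 x 12 [(-75.0, -64.5), (-58.0, 54.0), (57.5, 59.5), (60.5, 74.5)]
```

>>> {"name": "step_arm", "arguments": {
  "moves": [
    [0.224,0.148,0,0,0,-0.004,0.2],
    [0.224,0.148,0,0,0,0,0.2],
    [0.224,0.148,0,0,0,0,0.2],
    [0.224,0.148,0,0,0,0,0.2],
    [0,0,0.13,0,0,0,0.2],
    [0,0,0.13,0,0,0,0.2],
    [0,0,0.13,0,0,0,0.2],
    [0,0,0.1,0,0,0,0.2],
    [0,0,0,0,0,0,0.2]
  ]
}}

```text
time: 19.15
position: [0.5771, 0.12, -0.0077]
orientation: [-0.002, 0.678, 0.735, -0.002]
wrist_force: [0.0, -0.2, -0.3]
finger_gap: 0.599
finger_force: 0.0
```

Run:
```python
from h import *
go([.581,.1193,-.034],4.6)
w=snap('wrist','w10')
k=cv2.inRange(cv2.cvtColor(w['color'],cv2.COLOR_BGR2HSV),(8,60,40),(22,255,255))
for r in (190,205,220,240):
    d=np.flatnonzero(k[r,260:390])+260; print(r, onz(w,d.min(),r,.013).round(4),onz(w,d.max(),r,.013).round(4))
```

```text
pos [ 0.5771  0.12   -0.0077] tool-y 4.6 z [-0.005 -0.001 -1.   ] t 19.15
shift [-0.005  0.02   0.131] turn 2.7595339422011496e-05
190 [0.5605 0.1533 0.013 ] [0.596  0.1562 0.013 ]
205 [0.5609 0.1454 0.013 ] [0.5965 0.1483 0.013 ]
220 [0.5618 0.1373 0.013 ] [0.5975 0.1402 0.013 ]
240 [0.563  0.1261 0.013 ] [0.5983 0.129  0.013 ]
```

>>> {"name": "step_arm", "arguments": {
  "moves": [
    [-0.005,0.015,0.065,0,0,0,0.2],
    [0,0,0.065,0,0,0,0.2],
    [0,0,0,0,0,0,0.2],
    [0,0,0,0,0,0,-1],
    [0,0,0,0,0,0,-1],
    [0,0,0,0,0,0,-1],
    [0,0,0,0,0,0,-1]
  ],
  "force": 60
}}

```text
time: 20.08
position: [0.5824, 0.1196, -0.0304]
orientation: [0.0, 0.678, 0.735, 0.0]
wrist_force: [0.9, 0.5, 1.9]
finger_gap: 0.388
finger_force: 60.0
```

>>> {"name": "step_arm", "arguments": {
  "moves": [
    [0,0,-0.05,0,0,0,-1],
    [0,0,-0.08,0,0,0,-1],
    [0,0,-0.08,0,0,0,-1],
    [0,0,-0.08,0,0,0,-1],
    [0,0,-0.08,0,0,0,-1],
    [0,0,-0.08,0,0,0,-1],
    [0,0,-0.08,0,0,0,-1],
    [0,0,0,0,0,0,-1]
  ]
}}

```text
time: 21.08
position: [0.5829, 0.1197, 0.0769]
orientation: [0.001, 0.678, 0.735, 0.001]
wrist_force: [0.1, 0.7, -1.0]
finger_gap: 0.387
finger_force: 59.6
```

```bash
cat >> h.py <<'E'
def held(c,k,lo=(3,60,30),hi=(35,255,255)):
    "held strip in tray frame relative to pocket k, if its top is at rep z+.0456"
    s=robot.read_state(); z=s['position'][2]+.0456
    m=cv2.inRange(cv2.cvtColor(c['color'],cv2.COLOR_BGR2HSV),lo,hi)
    for r in (165,175,235):
        a=319
        run=[u for u in range(255,380) if m[r,u]]
        p=[onz(c,u,r,z)[:2] for u in (min(run),max(run))]
        print(r,min(run),max(run),[((q-TO)@TE*1e3-(k-3.5)*45.5).round(1) for q in p],[((q-TO)@TF*1e3).round(1) for q in p])
def pk(k,dy=-1,z=.073):
    p=TO+TE*(k-3.5)*.0455+TF*dy/1e3; return [*p,z]
E
python3 - <<'E'
from h import *
print(pk(2)); go(pk(2),4.0)
E
```

```text
[np.float64(0.5199860100435111), np.float64(-0.06375844338329638), 0.073]
pos [0.5829 0.1197 0.0769] tool-y 4.61 z [ 0.003  0.    -1.   ] t 21.075
shift [-0.889 -0.387  0.018] turn 0.003382614937032792
```

>>> {"name": "step_arm", "arguments": {
  "moves": [
    [-0.222,-0.097,0,0,0,0.003,-1],
    [-0.222,-0.097,0,0,0,0,-1],
    [-0.222,-0.097,0,0,0,0,-1],
    [-0.222,-0.097,0.01,0,0,0,-1],
    [0,0,0,0,0,0,-1],
    [0,0,0,0,0,0,-1]
  ]
}}

```text
time: 21.82
position: [0.5175, -0.0629, 0.0726]
orientation: [-0.0, 0.682, 0.732, 0.0]
wrist_force: [-0.0, 0.9, -0.1]
finger_gap: 0.388
finger_force: 59.7
```

Run:
```python
from h import *
go(pk(2,z=-.026),4.0)
w=snap('wrist','w11')
hsv=cv2.cvtColor(w['color'],cv2.COLOR_BGR2HSV)
s=robot.read_state();z=s['position'][2]+.0434
for y in range(135,205,5):
    row=hsv[y,262:380]; b=np.flatnonzero((row[:,1]>100)&(row[:,0]<25))+262
    print(y,(b.min(),b.max(),len(b)) if len(b) else None,end=' ')
print()
for v in (150,155,160): print(v,((onz(w,319,v,z)[:2]-TO)@TF*1e3).round(1))
for r in (170,240): print([((onz(w,u,r,z)[:2]-TO)@TE*1e3-(2-3.5)*45.5).round(1) for u in (275,362)])
```

```text
pos [ 0.5175 -0.0629  0.0726] tool-y 4.05 z [-0.     0.001 -1.   ] t 21.825
shift [-0.006  0.012  0.493] turn 0.00027126357804389855
135 (np.int64(262), np.int64(356), 31) 140 (np.int64(264), np.int64(356), 29) 145 (np.int64(268), np.int64(356), 24) 150 (np.int64(269), np.int64(356), 24) 155 (np.int64(267), np.int64(276), 10) 160 (np.int64(262), np.int64(361), 100) 165 (np.int64(262), np.int64(361), 100) 170 (np.int64(262), np.int64(360), 99) 175 (np.int64(262), np.int64(360), 90) 180 (np.int64(262), np.int64(360), 72) 185 (np.int64(262), np.int64(359), 65) 190 (np.int64(262), np.int64(359), 65) 195 (np.int64(262), np.int64(359), 69) 200 (np.int64(262), np.int64(359), 81) 
150 58.8
155 56.7
160 54.6
[np.float64(-20.6), np.float64(15.8)]
[np.float64(-21.9), np.float64(17.2)]
```

>>> {"name": "step_arm", "arguments": {
  "moves": [
    [-0.003,0.012,0.08,0,0,0,-1],
    [0,0,0.1,0,0,0,-1],
    [0,0,0.1,0,0,0,-1],
    [0,0,0.1,0,0,0,-1],
    [0,0,0.06,0,0,0,-1],
    [0,0,0.02,0,0,0,-1],
    [0,0,0.015,0,0,0,-1],
    [0,0,0,0,0,0,-1]
  ]
}}

```text
time: 22.88
position: [0.5204, -0.0637, -0.0216]
orientation: [0.0, 0.682, 0.732, 0.0]
wrist_force: [-0.4, -0.0, -0.8]
finger_gap: 0.392
finger_force: 59.7
```

Run:
```python
from h import *
go(pk(2,z=-.027),4.0)
```

```text
pos [ 0.5204 -0.0637 -0.0216] tool-y 4.07 z [ 0.001 -0.    -1.   ] t 22.875
shift [-0.    -0.002  0.027] turn 0.00039648240837450997
```

>>> {"name": "step_arm", "arguments": {
  "moves": [
    [0,0,0.015,0,0,0,-1],
    [0,0,0.012,0,0,0,-1],
    [0,0,0,0,0,0,0],
    [0,0,0,0,0,0,0],
    [0,0,0,0,0,0,0.1],
    [0,0,-0.1,0,0,0,0.1],
    [0,0,-0.2,0,0,0,0.1],
    [0,0,-0.2,0,0,0,0.2],
    [0,0,-0.1,0,0,0,0.2],
    [0,0,0,0,0,0,0.2]
  ]
}}

```text
time: 24.12
position: [0.5211, -0.0639, 0.0942]
orientation: [0.002, 0.682, 0.732, 0.001]
wrist_force: [-0.1, -0.5, -0.4]
finger_gap: 0.6
finger_force: 0.0
```

Run:
```python
from h import *
w=snap('wrist','w12'); prof(w,2); prof(w,1)
go([.5244,.26,.19])
```

```text
y -45 [(-30.0, -27.5), (-22.5, -20.5), (-17.5, 18.0), (22.5, 24.5)]
 y -20 [(-30.0, -27.5), (-23.0, -21.0), (-18.0, 17.5), (23.0, 25.0)]
 y 20 [(-30.0, -27.0), (-18.0, 17.5)]
 y 45 [(-30.0, -27.0), (-17.5, -5.5), (6.5, 17.5)]
 x -12 [(-75.0, -64.5), (-58.0, 54.0), (60.5, 74.5)]
 x 12 [(-75.0, -63.5), (-57.0, 54.0), (57.5, 59.5), (60.5, 74.5)]
 y -45 [(-30.0, -20.5), (-19.5, 18.0), (23.0, 25.0), (28.0, 29.5)]
 y -20 [(-30.0, -20.5), (-18.0, 18.0), (22.5, 24.5), (27.5, 29.5)]
 y 20 [(-30.0, -24.0), (-17.5, 18.5), (27.5, 29.5)]
 y 45 [(-30.0, -23.5), (-17.5, -5.5), (6.0, 18.5), (28.0, 29.5)]
 x -12 [(-58.5, 54.0), (60.5, 74.5)]
 x 12 [(-75.0, -64.5), (-58.0, 54.0), (60.5, 74.5)]
pos [ 0.5202 -0.0637  0.0925] tool-y 4.07 z [ 0.001 -0.    -1.   ] t 24.175
shift [ 1.613  0.136 -0.488] turn None
```

>>> {"name": "step_arm", "arguments": {
  "moves": [
    [0.1,0,-0.2,0,0,0,0.2],
    [0.24,0,-0.15,0,0,0,0.2],
    [0.28,0,-0.1,0,0,0,0.2],
    [0.28,0,-0.05,0,0,0,0.2],
    [0.28,0,0,0,0,0,0.2],
    [0.28,0,0,0,0,0,0.2],
    [0.15,0,0,0,0,0,0.2],
    [0,0,0,0,0,0,0.2],
    [0,0,0,0,0,0,0.2]
  ]
}}

```text
time: 25.3
position: [0.497, 0.2568, 0.1913]
orientation: [-0.0, 0.682, 0.732, -0.001]
wrist_force: [-0.8, 0.6, -0.2]
finger_gap: 0.605
finger_force: 0.0
```

```bash
cat >> h.py <<'E'
def loose(c):
    poly=[proj(c,[*(np.array([.540,.157])+np.array([np.cos(.0995),np.sin(.0995)])*x+np.array([-np.sin(.0995),np.cos(.0995)])*y),.005]) for x,y in[(-.122,.086),(.122,.086),(.122,.34),(-.122,.34)]]
    print('yel',end=' ');strip(c,poly,(12,60,140),(35,255,255),.011)
    print('brn',end=' ');strip(c,poly,(0,70,20),(14,255,120),.011)
E
python3 - <<'E'
from h import *
w=snap('wrist','w13'); loose(w); go([.538,.3235,.01],19.7)
E
```

```text
yel centre 538.1 323.3 size 36.5 112.2 width axis 19.6 deg
brn centre 436.4 316.5 size 38.1 111.5 width axis 9.4 deg
pos [0.4972 0.2565 0.1917] tool-y 4.01 z [-0.001 -0.001 -1.   ] t 25.35
shift [0.321 0.228 0.908] turn -0.08718007744711889
```

>>> {"name": "step_arm", "arguments": {
  "moves": [
    [0.16,0.114,0.1,0,0,0,0.2],
    [0.16,0.114,0.1,0,0,0,0.2],
    [0,0,0.15,0,0,-0.0436,0.2],
    [0,0,0.15,0,0,-0.0436,0.2],
    [0,0,0.2,0,0,0,0.2],
    [0,0,0.2,0,0,0,0.2],
    [0,0,0.1,0,0,0,0.2],
    [0,0,0,0,0,0,0.2]
  ]
}}

```text
time: 26.35
position: [0.5377, 0.3236, -0.0086]
orientation: [-0.001, 0.576, 0.818, -0.001]
wrist_force: [0.2, -0.0, -0.4]
finger_gap: 0.6
finger_force: 0.0
```

Run:
```python
from h import *
go([.538,.3235,-.033],19.6)
w=snap('wrist','w14')
k=cv2.inRange(cv2.cvtColor(w['color'],cv2.COLOR_BGR2HSV),(12,60,140),(35,255,255))
for r in (190,205,220,240):
    d=np.flatnonzero(k[r,260:390])+260; print(r, onz(w,d.min(),r,.011).round(4),onz(w,d.max(),r,.011).round(4))
```

```text
pos [ 0.5377  0.3236 -0.0086] tool-y 19.71 z [-0.002 -0.001 -1.   ] t 26.35
shift [-0.001  0.002  0.122] turn 0.0006019504302665426
190 [0.5184 0.3529 0.011 ] [0.5391 0.3603 0.011 ]
205 [0.521  0.3454 0.011 ] [0.5405 0.3524 0.011 ]
220 [0.5241 0.3378 0.011 ] [0.542  0.3442 0.011 ]
240 [0.5272 0.3269 0.011 ] [0.5525 0.3359 0.011 ]
```

>>> {"name": "step_arm", "arguments": {
  "moves": [
    [0,0,0.06,0,0,0,0.2],
    [0,0,0.062,0,0,0,0.2],
    [0,0,0,0,0,0,0.2],
    [0,0,0,0,0,0,-1],
    [0,0,0,0,0,0,-1],
    [0,0,0,0,0,0,-1],
    [0,0,0,0,0,0,-1]
  ],
  "force": 60
}}

```text
time: 27.28
position: [0.5386, 0.3249, -0.0311]
orientation: [0.0, 0.575, 0.818, 0.001]
wrist_force: [-0.3, 0.0, 2.4]
finger_gap: 0.377
finger_force: 60.1
```

>>> {"name": "step_arm", "arguments": {
  "moves": [
    [0,0,-0.05,0,0,0,-1],
    [0,0,-0.15,0,0,0,-1],
    [0,0,-0.2,0,0,0,-1],
    [0,0,-0.2,0,0,0,-1],
    [0,0,-0.15,0,0,0,-1],
    [0,0,0,0,0,0.0436,-1],
    [0,0,0,0,0,0.0436,-1],
    [0,0,0,0,0,0,-1]
  ]
}}

```text
time: 28.28
position: [0.538, 0.3245, 0.1184]
orientation: [0.0, 0.681, 0.732, -0.0]
wrist_force: [-0.9, -0.7, -0.7]
finger_gap: 0.377
finger_force: 59.6
```

Run:
```python
from h import *
go(pk(3,z=.12),4.0)
```

```text
pos [0.538  0.3245 0.1184] tool-y 4.14 z [-0. -0. -1.] t 28.275
shift [-1.93  -0.002 -0.008] turn 0.0007541831685002541
```

>>> {"name": "step_arm", "arguments": {
  "moves": [
    [-0.275,0,0,0,0,0,-1],
    [-0.275,0,0,0,0,0,-1],
    [-0.275,0,0,0,0,0,-1],
    [-0.275,0,0,0,0,0,-1],
    [-0.275,0,0,0,0,0,-1],
    [-0.275,0,0,0,0,0,-1],
    [-0.28,0,0.1,0,0,0,-1],
    [0,0,0.12,0,0,0,-1],
    [0,0,0,0,0,0,-1],
    [0,0,0,0,0,0,-1]
  ]
}}

```text
time: 29.52
position: [0.566, -0.0599, 0.0754]
orientation: [0.001, 0.681, 0.732, 0.0]
wrist_force: [0.4, 0.2, 0.6]
finger_gap: 0.376
finger_force: 59.6
```

```bash
cat >> h.py <<'E'
def endrow(c,k,lo,hi,off=.0434,z=None):
    "tray coords of the visible (+y) end and edges of the held strip"
    s=robot.read_state(); z=s['position'][2]+off
    m=cv2.inRange(cv2.cvtColor(c['color'],cv2.COLOR_BGR2HSV),lo,hi)
    rows=[r for r in range(130,250) if m[r,300:340].mean()>200]; print('rows',rows[0],'end y',((onz(c,319,rows[0],z)[:2]-TO)@TF*1e3).round(1))
    for r in (rows[0]+4,rows[0]+12,rows[0]+70):
        a=b=330
        while m[r,a-1]: a-=1
        while m[r,b+1]: b+=1
        print(r,a,b,[((onz(c,u,r,z)[:2]-TO)@TE*1e3-(k-3.5)*45.5).round(1) for u in(a,b)])
E
python3 - <<'E'
from h import *
go(pk(3,z=-.026),4.0)
w=snap('wrist','w15'); cv2.imwrite('pics/w15.png',w['color'])
endrow(w,3,(8,50,60),(35,255,255))
E
```

```text
pos [ 0.566  -0.0599  0.0754] tool-y 4.19 z [ 0.001 -0.    -1.   ] t 29.525
shift [-0.003 -0.004  0.507] turn 0.0010506516166648636
rows 157 end y 55.5
161 230 360 [np.float64(-36.3), np.float64(17.6)]
169 231 360 [np.float64(-36.1), np.float64(17.8)]
227 236 357 [np.float64(-36.0), np.float64(17.6)]
```

>>> {"name": "step_arm", "arguments": {
  "moves": [
    [-0.003,-0.003,0.08,0,0,0,-1],
    [0,0,0.1,0,0,0,-1],
    [0,0,0.1,0,0,0,-1],
    [0,0,0.1,0,0,0,-1],
    [0,0,0.06,0,0,0,-1],
    [0,0,0.035,0,0,0,-1],
    [0,0,0.015,0,0,0,-1],
    [0,0,0.01,0,0,0,-1],
    [0,0,0,0,0,0,-1]
  ]
}}

```text
time: 30.7
position: [0.5653, -0.0611, -0.0254]
orientation: [0.0, 0.682, 0.732, 0.0]
wrist_force: [-1.0, 0.2, 0.1]
finger_gap: 0.377
finger_force: 59.6
```

>>> {"name": "step_arm", "arguments": {
  "moves": [
    [0,0,0.01,0,0,0,-1],
    [0,0,0,0,0,0,0],
    [0,0,0,0,0,0,0],
    [0,0,0,0,0,0,0.1],
    [0,0,-0.1,0,0,0,0.1],
    [0,0,-0.2,0,0,0,0.1],
    [0,0,-0.2,0,0,0,0.2],
    [0,0,-0.1,0,0,0,0.2],
    [0,0,0,0,0,0,0.2]
  ]
}}

```text
time: 31.82
position: [0.566, -0.0612, 0.0939]
orientation: [0.002, 0.682, 0.732, 0.001]
wrist_force: [0.3, 0.0, 0.2]
finger_gap: 0.605
finger_force: 0.0
```

Run:
```python
from h import *
w=snap('wrist','w16'); prof(w,3);
s=snap('side','s16');loose(s)
go([.43,.257,.19])
```

```text
y -45 [(-30.0, -27.0), (-23.0, -21.0), (-18.0, -7.5), (6.5, 17.5), (23.0, 25.0)]
 y -20 [(-30.0, -27.0), (-22.5, -20.5), (-17.5, 17.5), (23.0, 25.0)]
 y 20 [(-30.0, -27.5), (-17.5, 17.5)]
 y 45 [(-30.0, -27.5), (-18.0, 17.0)]
 x -12 [(-75.0, -64.0), (-59.5, 53.0), (61.0, 74.5)]
 x 12 [(-75.0, -64.0), (-59.5, 53.5), (58.0, 59.5), (61.0, 74.5)]
yel centre 429.7 356.9 size 15.9 19.0 width axis -14.2 deg
brn centre 437.1 317.9 size 38.6 114.6 width axis 9.1 deg
pos [ 0.5644 -0.061   0.091 ] tool-y 4.07 z [-0.002  0.    -1.   ] t 31.925
shift [ 1.634 -0.558 -0.494] turn None
```

>>> {"name": "step_arm", "arguments": {
  "moves": [
    [0.1,0,-0.2,0,0,0,0.2],
    [0.24,-0.08,-0.15,0,0,0,0.2],
    [0.26,-0.1,-0.1,0,0,0,0.2],
    [0.26,-0.1,-0.04,0,0,0,0.2],
    [0.26,-0.1,0,0,0,0,0.2],
    [0.26,-0.1,0,0,0,0,0.2],
    [0.26,-0.08,0,0,0,0,0.2],
    [0,0,0,0,0,-0.03,0.2],
    [0,0,0,0,0,0,0.2]
  ]
}}

```text
time: 33.05
position: [0.4293, 0.2583, 0.1885]
orientation: [-0.0, 0.646, 0.763, -0.001]
wrist_force: [0.3, -0.0, -1.0]
finger_gap: 0.601
finger_force: 0.0
```

Run:
```python
from h import *
w=snap('wrist','w17'); loose(w); go([.4368,.317,-.033],9.4)
```

```text
yel centre 430.4 358.7 size 21.8 21.9 width axis -80.3 deg
brn centre 437.2 317.1 size 35.4 111.8 width axis 9.5 deg
pos [0.4296 0.2579 0.1888] tool-y 9.37 z [-0.002 -0.001 -1.   ] t 33.1
shift [0.287 0.086 1.109] turn -0.0001809878968725482
```

>>> {"name": "step_arm", "arguments": {
  "moves": [
    [0.144,0.044,0.1,0,0,0,0.2],
    [0.143,0.044,0.1,0,0,0,0.2],
    [0,0,0.2,0,0,0,0.2],
    [0,0,0.2,0,0,0,0.2],
    [0,0,0.2,0,0,0,0.2],
    [0,0,0.2,0,0,0,0.2],
    [0,0,0,0,0,0,0.2]
  ]
}}

```text
time: 33.98
position: [0.4357, 0.3153, -0.0135]
orientation: [-0.001, 0.647, 0.762, -0.004]
wrist_force: [-0.2, 0.1, -0.4]
finger_gap: 0.598
finger_force: 0.0
```

Run:
```python
from h import *
go([.4372,.3171,-.033],9.5)
```

```text
pos [ 0.4357  0.3153 -0.0135] tool-y 9.31 z [-0.007 -0.004 -1.   ] t 33.975
shift [0.008 0.009 0.097] turn -0.0010760965914144549
```

>>> {"name": "step_arm", "arguments": {
  "moves": [
    [0.004,0.004,0.05,0,0,0,0.2],
    [0,0,0.047,0,0,0,0.2],
    [0,0,0,0,0,0,0.2],
    [0,0,0,0,0,0,-1],
    [0,0,0,0,0,0,-1],
    [0,0,0,0,0,0,-1],
    [0,0,0,0,0,0,-1]
  ],
  "force": 60
}}

```text
time: 34.85
position: [0.4389, 0.3188, -0.0287]
orientation: [0.0, 0.646, 0.763, 0.0]
wrist_force: [-0.9, 0.3, 4.8]
finger_gap: -0.002
finger_force: 2.2
```

>>> {"name": "step_arm", "arguments": {
  "moves": [
    [0,0,-0.05,0,0,0,-1],
    [0,0,-0.15,0,0,0,-1],
    [0,0,-0.2,0,0,0,-1],
    [0,0,-0.2,0,0,0,-1],
    [0,0,-0.15,0,0,0,-1],
    [0,0,0,0,0,0.03,-1],
    [0,0,0,0,0,0,-1],
    [0,0,0,0,0,0,-1]
  ]
}}

```text
time: 35.85
position: [0.4383, 0.3184, 0.1203]
orientation: [-0.0, 0.681, 0.732, -0.0]
wrist_force: [0.2, 1.2, 0.0]
finger_gap: -0.001
finger_force: 0.0
```

Run:
```python
from h import *
go(pk(4,z=.12),4.0)
```

```text
pos [0.4383 0.3184 0.1203] tool-y 4.16 z [-0.001 -0.001 -1.   ] t 35.85
shift [-1.937  0.724  0.002] turn 0.0009070279056190757
```

>>> {"name": "step_arm", "arguments": {
  "moves": [
    [-0.3,0,-0.2,0,0,0,0.2],
    [0,0,-0.1,0,0,-0.03,0.2],
    [0,0,0,0,0,0,0.2],
    [0,0,0,0,0,0,0.2]
  ]
}}

```text
time: 36.35
position: [0.4417, 0.2668, 0.174]
orientation: [-0.0, 0.647, 0.763, -0.001]
wrist_force: [-0.2, 0.7, 0.1]
finger_gap: 0.601
finger_force: 0.0
```

Run:
```python
from h import *
w=snap('wrist','w18'); loose(w); go([.4372,.3171,-.038],9.5)
```

```text
yel centre 430.3 358.6 size 21.2 22.0 width axis 9.4 deg
brn centre 437.2 317.0 size 35.6 111.4 width axis 8.8 deg
pos [0.4416 0.2668 0.1738] tool-y 9.45 z [-0.002 -0.001 -1.   ] t 36.4
shift [0.253 0.022 1.059] turn -0.00029350310387212317
```

>>> {"name": "step_arm", "arguments": {
  "moves": [
    [0.127,0.011,0.1,0,0,0,0.2],
    [0.126,0.011,0.1,0,0,0,0.2],
    [0,0,0.2,0,0,0,0.2],
    [0,0,0.2,0,0,0,0.2],
    [0,0,0.2,0,0,0,0.2],
    [0,0,0.2,0,0,0,0.2],
    [0,0,0.03,0,0,0,0.2],
    [0,0,0,0,0,0,0.2],
    [0,0,0,0,0,0,0.2]
  ]
}}

```text
time: 37.52
position: [0.4394, 0.3182, -0.0286]
orientation: [0.001, 0.646, 0.763, 0.002]
wrist_force: [0.1, -0.1, -0.6]
finger_gap: 0.602
finger_force: 0.0
```

Run:
```python
from h import *
go([.4372,.3171,-.037],9.5)
```

```text
pos [ 0.4394  0.3182 -0.0286] tool-y 9.47 z [ 0.003  0.002 -1.   ] t 37.525
shift [-0.003 -0.012  0.042] turn -0.0001747050791390197
```

>>> {"name": "step_arm", "arguments": {
  "moves": [
    [-0.003,-0.01,0.02,0,0,0,0.2],
    [0,0,0.02,0,0,0,0.2],
    [0,0,0,0,0,0,0.2],
    [0,0,0,0,0,0,-1],
    [0,0,0,0,0,0,-1],
    [0,0,0,0,0,0,-1],
    [0,0,0,0,0,0,-1]
  ],
  "force": 60
}}

```text
time: 38.4
position: [0.4371, 0.317, -0.0373]
orientation: [0.0, 0.646, 0.763, 0.001]
wrist_force: [-1.5, -0.2, 6.1]
finger_gap: 0.398
finger_force: 62.4
```

>>> {"name": "step_arm", "arguments": {
  "moves": [
    [0,0,-0.05,0,0,0,-1],
    [0,0,-0.15,0,0,0,-1],
    [0,0,-0.2,0,0,0,-1],
    [0,0,-0.2,0,0,0,-1],
    [0,0,-0.18,0,0,0,-1],
    [0,0,0,0,0,0.03,-1],
    [0,0,0,0,0,0,-1],
    [0,0,0,0,0,0,-1]
  ]
}}

```text
time: 39.4
position: [0.436, 0.3162, 0.1169]
orientation: [-0.0, 0.681, 0.732, -0.001]
wrist_force: [-0.0, 0.3, -0.2]
finger_gap: 0.398
finger_force: 59.8
```

Run:
```python
from h import *
go(pk(4,dy=0,z=.12),4.0)
```

```text
pos [0.436  0.3162 0.1169] tool-y 4.17 z [-0.001 -0.001 -1.   ] t 39.4
shift [-1.922  0.736 -0.015] turn 0.0009173329803582912
```

>>> {"name": "step_arm", "arguments": {
  "moves": [
    [-0.25,0.1,0,0,0,0,-1],
    [-0.25,0.1,0,0,0,0,-1],
    [-0.25,0.1,0,0,0,0,-1],
    [-0.25,0.1,0,0,0,0,-1],
    [-0.25,0.1,0,0,0,0,-1],
    [-0.25,0.1,0,0,0,0,-1],
    [-0.25,0.1,0,0,0,0,-1],
    [-0.172,0.036,0.1,0,0,0,-1],
    [0,0,0.1,0,0,0,-1],
    [0,0,0,0,0,0,-1]
  ]
}}

```text
time: 40.65
position: [0.6087, -0.0557, 0.0746]
orientation: [-0.002, 0.681, 0.732, -0.001]
wrist_force: [0.1, -1.1, -0.3]
finger_gap: 0.402
finger_force: 59.9
```

Run:
```python
from h import *
go(pk(4,dy=0,z=-.028),4.0)
w=snap('wrist','w19')
m=cv2.inRange(cv2.cvtColor(w['color'],cv2.COLOR_BGR2HSV),(0,60,15),(15,255,140))
endrow(w,4,(0,60,15),(15,255,150),.0483)
```

```text
pos [ 0.6087 -0.0557  0.0746] tool-y 4.12 z [-0.005  0.001 -1.   ] t 40.65
shift [-0.005  0.012  0.513] turn 0.0006465868651902598
rows 157 end y 58.0
161 273 362 [np.float64(-19.8), np.float64(15.4)]
169 330 330 [np.float64(2.8), np.float64(2.8)]
227 276 359 [np.float64(-19.6), np.float64(15.4)]
```

>>> {"name": "step_arm", "arguments": {
  "moves": [
    [-0.012,0.011,0.08,0,0,0,-1],
    [0,0,0.1,0,0,0,-1],
    [0,0,0.1,0,0,0,-1],
    [0,0,0.1,0,0,0,-1],
    [0,0,0.06,0,0,0,-1],
    [0,0,0.035,0,0,0,-1],
    [0,0,0.015,0,0,0,-1],
    [0,0,0.01,0,0,0,-1],
    [0,0,0,0,0,0,-1]
  ]
}}

```text
time: 41.82
position: [0.6131, -0.0588, -0.0221]
orientation: [0.0, 0.682, 0.732, 0.0]
wrist_force: [-1.2, -0.0, 0.2]
finger_gap: 0.398
finger_force: 59.9
```

Run:
```python
from h import *
go(pk(4,dy=-2,z=-.0285),4.0)
```

```text
pos [ 0.6131 -0.0588 -0.0221] tool-y 4.07 z [ 0.001 -0.    -1.   ] t 41.825
shift [ 0.003 -0.011  0.032] turn 0.0003655319084568336
```

>>> {"name": "step_arm", "arguments": {
  "moves": [
    [0,-0.011,0.01,0,0,0,-1],
    [0,0,0.01,0,0,0,-1],
    [0,0,0.01,0,0,0,-1],
    [0,0,0,0,0,0,-1]
  ]
}}

```text
time: 42.32
position: [0.6108, -0.059, -0.0264]
orientation: [0.0, 0.682, 0.732, -0.0]
wrist_force: [-7.4, 0.7, 12.8]
finger_gap: 0.398
finger_force: 66.6
```

>>> {"name": "step_arm", "arguments": {
  "moves": [
    [0,0,0,0,0,0,-0.1],
    [0,0,0,0,0,0,0],
    [0,0,0,0,0,0,0.1],
    [0,0,-0.1,0,0,0,0.1],
    [0,0,-0.2,0,0,0,0.1],
    [0,0,-0.2,0,0,0,0.2],
    [0,0,-0.1,0,0,0,0.2],
    [0,0,0,0,0,0,0.2]
  ]
}}

```text
time: 43.32
position: [0.6114, -0.0591, 0.0931]
orientation: [0.001, 0.682, 0.732, 0.001]
wrist_force: [0.6, 0.4, -0.2]
finger_gap: 0.601
finger_force: 0.0
```

Run:
```python
from h import *
w=snap('wrist','w20')
hsv=cv2.cvtColor(w['color'],cv2.COLOR_BGR2HSV)
px=.5*45.5
def sm(x,y,z=.012):
    u,v=proj(w,[*(TO+TE*(px+x)/1e3+TF*y/1e3),z]); return hsv[int(round(v)),int(round(u))]
for y in (-45,-15,15,45): print(y,[(int(sm(x,y)[1]),int(sm(x,y)[2])) for x in np.arange(-24,25,2.)])
print([(int(sm(12,y)[1]),int(sm(12,y)[2])) for y in np.arange(-66,67,2.)])
go([.38,.19,.15])
```

```text
-45 [(27, 113), (144, 99), (13, 121), (92, 114), (155, 107), (147, 106), (150, 109), (154, 111), (157, 109), (147, 113), (149, 116), (149, 118), (151, 115), (150, 109), (147, 109), (149, 108), (151, 108), (147, 111), (153, 107), (149, 108), (147, 113), (50, 132), (20, 103), (91, 42), (140, 106)]
-15 [(20, 89), (158, 100), (7, 107), (109, 98), (150, 109), (151, 113), (153, 117), (147, 118), (151, 115), (157, 114), (155, 117), (144, 122), (149, 116), (153, 113), (154, 109), (154, 109), (153, 112), (144, 117), (153, 108), (142, 111), (150, 112), (17, 135), (23, 100), (101, 43), (155, 99)]
15 [(19, 121), (138, 59), (17, 60), (59, 90), (151, 110), (147, 111), (147, 118), (146, 115), (141, 116), (157, 117), (151, 118), (150, 117), (157, 115), (156, 116), (163, 61), (145, 60), (143, 59), (138, 61), (145, 58), (149, 113), (150, 114), (18, 168), (21, 179), (115, 42), (143, 105)]
45 [(14, 74), (140, 60), (12, 66), (101, 68), (140, 60), (131, 64), (154, 63), (152, 126), (147, 130), (149, 123), (21, 86), (20, 90), (21, 86), (21, 84), (16, 93), (153, 120), (155, 127), (153, 115), (143, 64), (144,
[... 242 characters left out ...]
 109), (146, 112), (147, 109), (152, 109), (147, 111), (149, 111), (160, 110), (156, 108), (158, 108), (141, 112), (158, 110), (154, 109), (151, 110), (149, 111), (144, 113), (148, 114), (153, 112), (153, 112), (151, 115), (152, 114), (150, 112), (148, 114), (149, 113), (152, 116), (143, 64), (123, 62), (160, 59), (166, 60), (145, 60), (150, 61), (156, 59), (140, 60), (138, 63), (125, 63), (155, 64), (145, 65), (170, 63), (146, 61), (137, 65), (137, 65), (140, 62), (139, 64), (145, 120), (153, 120), (160, 118), (42, 84), (24, 168), (95, 94), (145, 60), (171, 118), (177, 202), (172, 218)]
pos [ 0.6105 -0.0589  0.091 ] tool-y 4.07 z [-0.  0. -1.] t 43.375
shift [ 1.323 -1.061 -0.294] turn None
```

>>> {"name": "step_arm", "arguments": {
  "moves": [
    [0,0,-0.2,0,0,0,-1],
    [0.254,-0.12,-0.1,0,0,0,-1],
    [0.254,-0.12,0,0,0,0,-1],
    [0.254,-0.12,0,0,0,0,-1],
    [0.254,-0.12,0,0,0,0,-1],
    [0.254,-0.12,0,0,0,0,-1],
    [0,0,0,0,0,0.0546,-1],
    [0,0,0,0,0,0.0546,-1],
    [0,0,0,0,0,0.0546,-1],
    [0,0,0,0,0,0.0546,-1]
  ]
}}

```text
time: 44.62
position: [0.4719, 0.1856, 0.1489]
orientation: [-0.0, 0.889, 0.457, -0.002]
wrist_force: [0.1, 0.2, 0.5]
finger_gap: 0.001
finger_force: 0.0
```

>>> {"name": "step_arm", "arguments": {
  "moves": [
    [0,0,0,0,0,0.0546,-1],
    [0,0,0,0,0,0.0546,-1],
    [0,0,0,0,0,0.0546,-1],
    [0,0,0,0,0,0.0546,-1],
    [0,0,0,0,0,0.0546,-1],
    [0,0,0,0,0,0,-1]
  ]
}}

```text
time: 45.38
position: [0.4721, 0.1856, 0.1493]
orientation: [0.0, 0.999, 0.05, -0.002]
wrist_force: [-0.6, -0.0, 0.1]
finger_gap: 0.001
finger_force: 0.0
```

```bash
cat >> h.py <<'E'
H=np.array([.4732,.1863]);FE=np.array([np.cos(.0995),np.sin(.0995)])
def lev(cx,rz): go([*(H+FE*cx/1e3),rz],95.7)
E
python3 - <<'E'
from h import *
lev(1,.035)
w=snap('wrist','w21')
# black handle blob: expected position when up
print('expected handle',proj(w,[*(H-FE*.019),.073]), 'TCP tip',proj(w,[*(H+FE*.001),.0745]))
g=cv2.cvtColor(w['color'],cv2.COLOR_BGR2GRAY); u,v=proj(w,[*(H-FE*.019),.073]).astype(int)
m=(g<45).astype(np.uint8); n,l,st,ce=cv2.connectedComponentsWithStats(m)
for i in range(1,n):
    if st[i,4]>80 and abs(ce[i]-[u,v]).max()<90: print(st[i],ce[i].round(1))
E
```

```text
pos [0.4721 0.1856 0.1493] tool-y -84.3 z [-0.003 -0.001 -1.   ] t 45.375
shift [ 0.013 -0.003  0.572] turn 1.3516162385782435e-05
expected handle [318.35926289 213.9059063 ] TCP tip [318.3767314  190.97039816]
[  40    0  419  233 3936] [240.9 174.8]
[227 179  16  16 197] [234.3 186.7]
```

Run:
```python
from h import *
import pickle
w=pickle.load(open('w5.pkl','rb')); print(onz(w,220.8,184.8,.073), H-FE*.019)
w=pickle.load(open('w7.pkl','rb')); print(onz(w,236,104,.073))
```

```text
[0.45266918 0.18448767 0.073     ] [0.45429397 0.18441262]
[0.45288215 0.18454047 0.073     ]
```

>>> {"name": "step_arm", "arguments": {
  "moves": [
    [0.018,-0.002,0.14,0,0,0,-1],
    [0,0,0.14,0,0,0,-1],
    [0,0,0.14,0,0,0,-1],
    [0,0,0.12,0,0,0,-1],
    [0,0,0.03,0,0,0,-1],
    [0,0,0,0,0,0,-1]
  ]
}}

```text
time: 46.18
position: [0.4764, 0.1866, 0.0375]
orientation: [0.0, 0.999, 0.05, -0.0]
wrist_force: [-0.3, 0.7, 0.9]
finger_gap: 0.002
finger_force: 0.0
```

Run:
```python
from h import *
lev(-22,.028)
```

```text
pos [0.4764 0.1866 0.0375] tool-y -84.3 z [-0. -0. -1.] t 46.175
shift [-0.126  0.     0.047] turn -1.659941014477479e-05
```

>>> {"name": "step_arm", "arguments": {
  "moves": [
    [-0.03,0,0.01,0,0,0,-1],
    [-0.03,0,0.01,0,0,0,-1],
    [-0.03,0,0.012,0,0,0,-1],
    [-0.03,0,0.014,0,0,0,-1],
    [0,0,0,0,0,0,-1]
  ]
}}

```text
time: 46.8
position: [0.4543, 0.1846, 0.0299]
orientation: [-0.0, 0.999, 0.049, 0.003]
wrist_force: [5.6, 0.4, 1.7]
finger_gap: 0.002
finger_force: 2.4
```

>>> {"name": "step_arm", "arguments": {
  "moves": [
    [-0.018,0,0.013,0,0,0,-1],
    [-0.018,0,0.014,0,0,0,-1],
    [-0.018,0,0.016,0,0,0,-1],
    [-0.016,0,0.016,0,0,0,-1],
    [0,0,0,0,0,0,-1]
  ]
}}

```text
time: 47.42
position: [0.4391, 0.1831, 0.0173]
orientation: [-0.0, 0.999, 0.049, 0.001]
wrist_force: [1.7, -0.1, 1.9]
finger_gap: -0.0
finger_force: 1.3
```

Run:
```python
from h import *
lev(-45,.008)
```

```text
pos [0.4391 0.1831 0.0173] tool-y -84.37 z [ 0.002  0.001 -1.   ] t 47.425
shift [-0.054  0.001  0.046] turn -0.00039067587207644767
```

Contact is as expected; keep pressing along the arc.

>>> {"name": "step_arm", "arguments": {
  "moves": [
    [-0.018,0,0.016,0,0,0,-1],
    [-0.018,0,0.016,0,0,0,-1],
    [-0.018,0,0.016,0,0,0,-1],
    [-0.01,0,0.015,0,0,0,-1],
    [-0.01,0,0.015,0,0,0,-1],
    [0,0,0,0,0,0,-1]
  ]
}}

```text
time: 48.18
position: [0.4241, 0.1815, 0.0013]
orientation: [0.0, 0.999, 0.049, 0.0]
wrist_force: [-2.5, -1.0, 4.1]
finger_gap: -0.003
finger_force: 2.3
```

Run:
```python
from h import *
lev(-50,.001)
```

```text
pos [0.4241 0.1815 0.0013] tool-y -84.38 z [ 0.001 -0.    -1.   ] t 48.175
shift [-0.003  0.     0.002] turn -0.0004594240349289988
```

>>> {"name": "step_arm", "arguments": {
  "moves": [
    [0,0,0.008,0,0,0,-1],
    [0,0,0,0,0,0,-1]
  ]
}}

```text
time: 48.42
position: [0.4242, 0.1815, 0.0012]
orientation: [0.0, 0.999, 0.049, 0.0]
wrist_force: [-7.7, -2.9, 17.6]
finger_gap: 0.001
finger_force: 8.9
```

>>> {"name": "step_arm", "arguments": {
  "moves": [
    [0,0,-0.05,0,0,0,-1],
    [0,0,-0.2,0,0,0,-1],
    [0,0,-0.25,0,0,0,-1],
    [0,0,-0.25,0,0,0,-1],
    [-0.1,0,-0.2,0,0,0,-1],
    [-0.1,0,-0.2,0,0,0,-1],
    [0,0,0,0,0,0,-1],
    [0,0,0,0,0,0,-1]
  ]
}}

```text
time: 49.42
position: [0.384, 0.1775, 0.2285]
orientation: [0.0, 0.999, 0.049, -0.0]
wrist_force: [-0.2, 0.8, -1.2]
finger_gap: -0.002
finger_force: 0.0
```

Run:
```python
from h import *
w=snap('wrist','w22'); s=snap('side','s22')
a=cv2.resize(w['color'][:240],(800,300)); b=cv2.resize(s['color'][140:240,250:450],(600,300),interpolation=3)
cv2.imwrite('pics/f.png',np.vstack([a,np.hstack([b,np.zeros((300,200,3),np.uint8)])]))
print(robot.read_state()['wrist_force'])
```

```text
[-0.68377142 -0.0809508   0.20550822]
```

View pics/f.png

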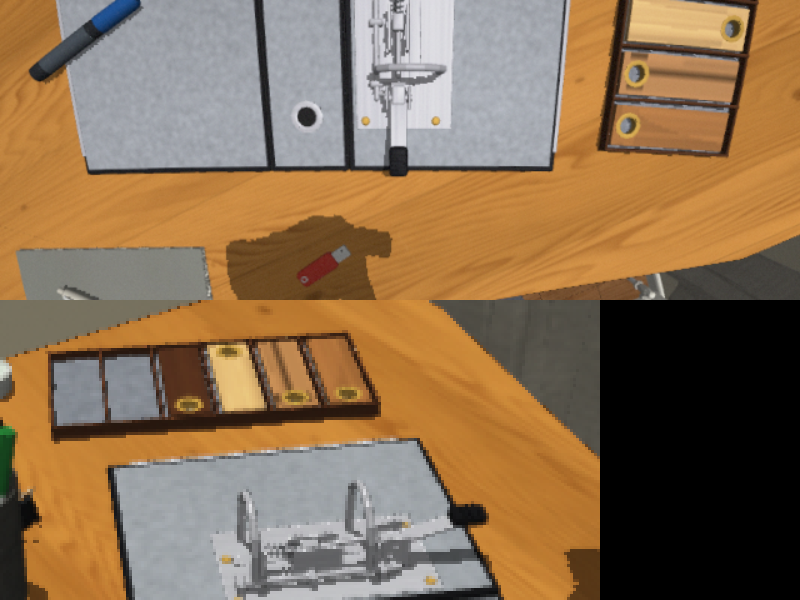

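The picture shows four strips flat in pockets 1–4, empty rings closed on their posts, and the lever fully down (handle at about (398,160) in the upper view).

```bash
python3 -c "
from station import robot
print(robot.job_done())"
```

```text
the job is handed in; nothing more can be done
None
```

The job is handed in: all four sample strips lie flat in tray pockets 1–4, the rings are empty and locked shut with the lever fully down, the robot never went near the pen pot or stapler, and it finished at about 50 s of the 208 s allowed.

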